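# Put the loose kit parts away and lock the bin rack

### The job

Put the parts away and close up the rack: pick all the brass hubs out of the pocket tray and put them in the blue bin, and tip the steel balls out of the green cup into the yellow bin, then stand the empty cup upright on the table again. With everything loaded and the cup standing, get all three bins pushed fully home, and only then swing the rack's locking bar all the way down across their fronts. Leave the other parts on the table where they are, and let go of everything.

Things in the scene. Friction and masses are not known exactly. Their poses are not given: they have to be found in the camera images.
- rack: fixed steel rack, 304 (y) x 165 (x) x 72 high; three bays 101 mm apart, a bin in each, colours in any order. Origin: middle of its front foot on the table; +x into the rack, away from the robot, z up; bins slide out along its -x, start 85 to 100 mm out (red 40 to 100), at most 105, slide with 1.2 N of friction, stay put, stop dead when home
- bin_blue_in (a point): blue bin: middle of its inner floor, 10 mm above the table, axes as the rack's; fully home it is 75 mm (+x) behind the rack's front. Inside 144 (x) x 84 (y) x 49 deep, walls 3, rim 59 above the table; open from above only where pulled out. Outer front face 75 mm (-x) from this point, flat, 90 wide; a lip 44 wide sticks out 12 mm from it, 15 to 21 above the table
- bin_yellow_in (a point): yellow bin: middle of its inner floor, 10 mm above the table, axes as the rack's; fully home it is 75 mm (+x) behind the rack's front. Inside 144 (x) x 84 (y) x 49 deep, walls 3, rim 59 above the table; open from above only where pulled out. Outer front face 75 mm (-x) from this point, flat, 90 wide; a lip 44 wide sticks out 12 mm from it, 15 to 21 above the table
- bin_red_in (a point): red bin: middle of its inner floor, 10 mm above the table, axes as the rack's; fully home it is 75 mm (+x) behind the rack's front. Inside 144 (x) x 84 (y) x 49 deep, walls 3, rim 59 above the table; open from above only where pulled out. Outer front face 75 mm (-x) from this point, flat, 90 wide; a lip 44 wide sticks out 12 mm from it, 15 to 21 above the table; 3 small tyres stay in it
- bar (a joint): rack's locking bar, 10 mm round, 319 long, on two arms outside the rack's sides. Hinge along the rack's y, 50 mm behind its front, 55 above the table. Angle, rad: 0 = down across the fronts (bar 14 mm in front of the rack, 45 above the table, at its stop), growing as it swings up and back over the rack; max 2.65, starts 2.2 to 2.45. Stiff (0.12 N m), stays put; 2 to 4 N moves it
- bar_mid (a point): centre of the dark steel locking bar at mid length, inside its orange sleeve (12 mm diameter); it moves on a 64.8 mm circle about the hinge axis
- tray: fixed grey plastic pocket tray, 150 (x) x 104 (y) x 14 high, origin at the centre of its underside; six square pockets 21 x 21, 8 deep, floor 6 mm above the table, centred at x = -48, 0, 48 and y = -25, 25 mm
- hub0: brass hexagonal wheel hub, 16 mm across flats, 24 long, 35 g, with a dark bore; stands upright in a pocket of the tray (10 mm sunk: top 30 mm above the table). Origin: centre of its lower end, z along its length, flats face its +-x and every 60 degrees. Three to five of the six are present
- hub1: brass hexagonal wheel hub, 16 mm across flats, 24 long, 35 g, with a dark bore; stands upright in a pocket of the tray (10 mm sunk: top 30 mm above the table). Origin: centre of its lower end, z along its length, flats face its +-x and every 60 degrees. Three to five of the six are present
- hub2: brass hexagonal wheel hub, 16 mm across flats, 24 long, 35 g, with a dark bore; stands upright in a pocket of the tray (10 mm sunk: top 30 mm above the table). Origin: centre of its lower end, z along its length, flats face its +-x and every 60 degrees. Three to five of the six are present
- hub3: brass hexagonal wheel hub, 16 mm across flats, 24 long, 35 g, with a dark bore; stands upright in a pocket of the tray (10 mm sunk: top 30 mm above the table). Origin: centre of its lower end, z along its length, flats face its +-x and every 60 degrees. Three to five of the six are present
- hub4: brass hexagonal wheel hub, 16 mm across flats, 24 long, 35 g, with a dark bore; stands upright in a pocket of the tray (10 mm sunk: top 30 mm above the table). Origin: centre of its lower end, z along its length, flats face its +-x and every 60 degrees. Three to five of the six are present
- hub5: brass hexagonal wheel hub, 16 mm across flats, 24 long, 35 g, with a dark bore; stands upright in a pocket of the tray (10 mm sunk: top 30 mm above the table). Origin: centre of its lower end, z along its length, flats face its +-x and every 60 degrees. Three to five of the six are present
- cup: loose green plastic cup, upright, 70 high, straight sided, outside diameter 60, wall 3, floor 4 thick, about 100 g empty; origin: centre of its underside, z up through the mouth
- ball0: steel caster ball, 16 mm diameter, 17 g, on the bottom of the cup; origin: its centre. It rolls freely. Three to five of the five are present
- ball1: steel caster ball, 16 mm diameter, 17 g, on the bottom of the cup; origin: its centre. It rolls freely. Three to five of the five are present
- ball2: steel caster ball, 16 mm diameter, 17 g, on the bottom of the cup; origin: its centre. It rolls freely. Three to five of the five are present
- ball3: steel caster ball, 16 mm diameter, 17 g, on the bottom of the cup; origin: its centre. It rolls freely. Three to five of the five are present
- ball4: steel caster ball, 16 mm diameter, 17 g, on the bottom of the cup; origin: its centre. It rolls freely. Three to five of the five are present
- ir_sensor: bystander: red infrared distance sensor, 44 (y) x 19 x 14 high; origin: centre of the underside
- battery_holder: bystander: chrome battery holder, 62 x 58 x 20 high; origin: centre of the underside
- wheel0: bystander: yellow wheel with black rubber tyre lying flat, diameter 65, 26 high; origin: centre of the underside
- wheel1: bystander: like wheel0
- gearbox: bystander: matte black motor gearbox, 66 long (x, from -19 to +48) x 23 x 19 high; origin under the gear case

How it is judged:
By the outcome, as a careful person would: the job done as asked, in the order asked, and still so for the second after the job is handed in, with the robot touching nothing.
Of hub0, hub1, hub2, hub3, hub4, hub5 only 3 to 5 are there at a start; the rules pass over those that are not, and their reading is None.
Of ball0, ball1, ball2, ball3, ball4 only 3 to 5 are there at a start; the rules pass over those that are not, and their reading is None.
At some moment in a run one of hub0, hub1, hub2, hub3, hub4, hub5, cup may be knocked a few centimetres aside while the robot is not near it.
It also fails if it takes over 210 s, if anything falls off the work surface, if the arm or the gripper's body presses on something with over 40 N, if the wrist force passes 120 N, or if a joint passes its speed limit or range.

### The arm

A 6-joint arm with a two-finger parallel gripper is mounted at the origin on the work surface. World frame = base frame: x ahead of the robot, y to its left, z up, the work surface at z = 0. Lengths are in m, angles in rad, forces in N, time in s.
With the tool pointing down it reaches from about 0.35 to 0.975 m from the base axis. Payload 4.9 kg.
Tool frame: the origin (TCP) lies at the very end of the fingers, on their centre line; the grasp point (between the pads) lies 19 mm behind it; z points along the fingers, y is the line along which they close (so a half turn about z gives the same grasp; the last joint's range is limited). The gripper opens to 85 mm and grips with 20 to 120 N. Pads are 22 mm wide; open, the fingers measure 114 mm over their backs; the gripper's body (76 mm by 85 mm) begins 54 mm behind the grasp point. The pads swing forward as they close: fully open they stand 13 mm farther back than shut.
Start: joints at [-1.357, 0.053, 1.613, -0, 1.476, -0.119], TCP at [0.204, -0.591, 0.231] pointing down, gripper open.
Joint ranges: [-3.01, 3.01], [-1.01, 2.22], [0.06, 2.58], [-1.02, 4.17], [0.09, 2.62], [-3.14, 3.14]. Speed limits (rad/s): [2.57, 2.57, 3.14, 3.14, 3.14, 3.14].

### API

Orientations are given as a unit quaternion [w, x, y, z].
In Python, from cell import * gives the robot as it stands.
- The arm moves only by the shell command python3 -m inch 'ROWS' [FORCE]. ROWS is JSON, a list of rows, each an object with "gripper": the closure, from 0 (fully open) to 1 (shut); "slide": the shift along the tool's x, y, z in cm, a list of three; "dr": the turn, a rotation vector about the tool's x, y, z in rad, a list of three. In form: [{"gripper": gripper, "slide": [dx, dy, dz], "dr": [rx, ry, rz]}, ...]. A call has 1 to 10 rows; each row is the pose to reach, as a shift and turn from the pose commanded when the call began, along the tool's axes at that moment; what a row does not reach only later rows make up. A row lasts 1/8 s, in which the tool goes at most 62.5 mm and 10.7 degrees, less where a joint would pass 70% of its speed; a pose out of reach is approached as far as the arm can. A call with a gripper value outside its range is refused whole. The fingers move at their own pace and stop on an object; FORCE is the grip in N (left out, the last holds). Time passes only in rows, so rows that repeat a pose let the fingers close. It gives the time, the measured TCP pose, the force, the opening and the grip force at its end, in the units of the state.
- get_state(): the state, without advancing time (a new reading comes with each control period).
- grab_frame(name): name is "scene" or "top" or "wrist"; returns (picture, depth): 400x640x3 uint8, red, green, blue; 400x640 float32, m along the optical axis (not along the pixel's ray), 0 where there is no reading.
- get_calibration(name): a dict with "K" (3x3 intrinsics, pixels), "k1" (the pictures are not rectified: a ray, as slopes to the right and down, at radius r is drawn at 1 + k1 r^2 times it, then the intrinsics apply), "R" (3x3) and "t" (3): a world point X has camera coordinates R X + t; the wrist camera has in their place "tool_from_camera" (4x4, takes a point from camera to tool coordinates, whose origin is the TCP and whose axes are the flange's). Camera axes: x right, y down, z forward; pixel columns grow to the right and rows downward; lengths in m; the calibration is good to about 2 mm. A picture is of the moment at which its call begins: read the wrist's pose just before it. get_calibration takes no time and is no camera call.
- finish_job(): hands the job in; it is judged then, once.
The state is a dict: "time": time; "qpos": joint angles; "joint_vel": joint speeds; "joint_torque": joint torques, N m; "eef_pos": TCP position; "tcp_rot": TCP orientation; "contact_force": force on the tool from outside, world axes, zero at the start; "moment": the same for the moment, N m; "finger_gap": finger opening in m; "gripper_force": force on a finger pad.
Only numpy, scipy, OpenCV 4.12 (cv2) and the standard library are available. Lean on these libraries where they do the work, as an engineer would, in place of code of your own. Each camera call takes 0.05 s, during which the arm holds its last target. There are 200 camera calls.

## Working session

There is one attempt and no reset: what is moved stays moved. The work goes in short steps, Python scripts to look and compute and a shell command to move; the robot and the scene stay as the last step left them, time stands still between calls to the robot, and variables do not carry over. Pictures are saved under pics/ and viewed, at most 14 in all, crops included, and the job is handed in when it is done.

```bash
mkdir -p pics; ls
cat > h.py <<'E'
from cell import *
import numpy as np, cv2
from scipy.spatial.transform import Rotation as Rn
def pose():
    s=get_state(); q=s["tcp_rot"]; return np.array(s["eef_pos"]), Rn.from_quat([q[1],q[2],q[3],q[0]]).as_matrix()
def cam(name, p=None, R=None):
    c=get_calibration(name); K=np.array(c["K"])
    if name=="wrist":
        T=np.array(c["tool_from_camera"]); Rw=R@T[:3,:3]; o=p+R@T[:3,3]
    else:
        Rw=np.array(c["R"]).T; o=-Rw@np.array(c["t"])
    return K,c["k1"],Rw,o
def rays(C,uv):
    K,k1,Rw,o=C; uv=np.atleast_2d(np.array(uv,float))
    d=np.array([k1,0,0,0,0.]) 
    n=np.stack([(uv[:,0]-K[0,2])/K[0,0],(uv[:,1]-K[1,2])/K[1,1]],1); x=n.copy()
    for _ in range(20): x=n/(1+k1*(x**2).sum(1,keepdims=True))
    return np.c_[x,np.ones(len(x))]@Rw.T,o
def onz(C,uv,z):
    d,o=rays(C,uv); return o+d*((z-o[2])/d[:,2])[:,None]
def pts(C,uv,dep):
    d,o=rays(C,uv); return o+d*np.array(dep)[:,None]
def proj(C,X):
    K,k1,Rw,o=C; c=(np.atleast_2d(X)-o)@Rw; x=c[:,:2]/c[:,2:]; x=x*(1+k1*(x**2).sum(1,keepdims=True))
    return x*[K[0,0],K[1,1]]+K[:2,2]
def snap(name,fn=None):
    p,R=pose(); im,d=grab_frame(name)
    if fn: cv2.imwrite(f"pics/{fn}.png",im[:,:,::-1])
    return im,d,cam(name,p,R)
E
python3 - <<'E'
from h import *
for n in ("top","scene"):
    im,d,C=snap(n,n+"0"); np.savez(n+"0.npz",im=im,d=d); print(n,C[3],C[2][:,2],C[0][0,0],C[1])
s=get_state(); print(s)
E
```

```text
pics
top [ 0.31243971 -0.01010563  1.14361878] [ 0.18417605  0.01254677 -0.98281319] 423.7113101710068 0.003261163582077719
scene [1.13955063 0.2331957  0.58168798] [-0.72195091 -0.30270404 -0.62221954] 360.9658779236378 0.00930537333955026
{'time': 0.1, 'qpos': array([-1.35701424e+00,  5.32933359e-02,  1.61417104e+00,  2.27388287e-05,
        1.47602169e+00, -1.18960816e-01]), 'joint_vel': array([ 3.08215729e-04, -9.50178692e-04, -2.73515778e-03,  8.26806233e-06,
       -5.54079547e-04,  1.70285345e-04]), 'joint_torque': array([ 3.90517507e-04, -3.94907212e+01, -3.71364212e+01, -7.72772592e-05,
        3.91459369e-03, -9.33416970e-06]), 'eef_pos': array([ 0.20405467, -0.59014272,  0.23017585]), 'tcp_rot': array([-9.46180260e-04,  9.86191902e-01,  1.65603853e-01, -3.35625478e-05]), 'contact_force': array([-0.28082395,  0.67052044,  0.33403692]), 'moment': array([-0.04077561, -0.0233906 , -0.00993504]), 'gripper_force': 0.0, 'finger_gap': 0.0857482868934681}
```

View pics/top0.png

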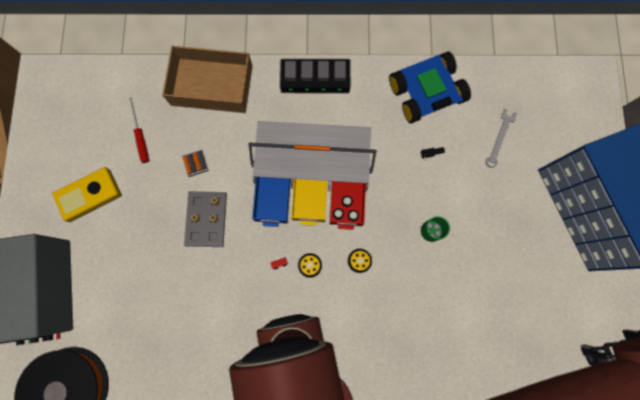

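View pics/scene0.png

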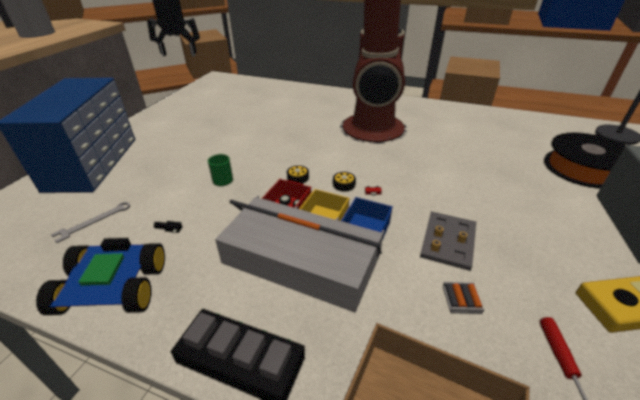

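The top view shows the rack at about (313,165), with blue, yellow and red bins at (272,200), (310,199) and (348,202). The tray is at (206,219) with three hubs, at (213,200), (197,217) and (213,217). The cup is at (435,229), the wheels at (310,265) and (360,261), and the sensor at (279,263).

```bash
python3 - <<'E'
from h import *
f=np.load("top0.npz"); im,d=f["im"],f["d"]; C=cam("top")
hsv=cv2.cvtColor(im,cv2.COLOR_RGB2HSV)
def comp(m,roi,z,name,mn=15):
    x0,y0,x1,y1=roi; mm=np.zeros(m.shape,np.uint8); mm[y0:y1,x0:x1]=m[y0:y1,x0:x1]
    n,l,st,ce=cv2.connectedComponentsWithStats(mm)
    for i in range(1,n):
        if st[i,4]<mn: continue
        ys,xs=np.where(l==i); r=cv2.minAreaRect(np.c_[xs,ys].astype(np.float32))
        b=onz(C,cv2.boxPoints(r),z); P=pts(C,np.c_[xs,ys],d[ys,xs])
        print(name,st[i],ce[i].round(1),"ctr",onz(C,ce[i],z).round(4)[0,:2],"box",b[:,:2].round(3).tolist(),"z",np.percentile(P[:,2],[5,50,95]).round(3))
H,S,V=[hsv[...,i] for i in range(3)]
comp((H>105)&(H<130)&(S>140),(240,170,300,235),.059,"blue")
comp((H>20)&(H<33)&(S>140),(280,170,335,235),.059,"yel")
comp(((H<8)|(H>172))&(S>140),(325,170,375,235),.059,"red")
comp((H>5)&(H<16)&(S>150),(280,140,340,155),.09,"sleeve",5)
comp((H>50)&(H<85)&(S>80),(410,205,460,250),.07,"cup")
comp((H>12)&(H<25)&(S>90),(180,185,230,250),.030,"hub",5)
comp((abs(im.astype(int)-im.mean(2,keepdims=True)).max(2)<14)&(V<125)&(V>60),(175,180,235,255),.014,"tray",200)
# rack roof: depth
ys,xs=np.mgrid[110:240,235:390]; ys=ys.ravel();xs=xs.ravel(); P=pts(C,np.c_[xs,ys],d[ys,xs])
k=(P[:,2]>.066)&(P[:,2]<.078)
r=cv2.minAreaRect(P[k][:,:2].astype(np.float32)); print("roof",k.sum(),r,cv2.boxPoints(r).round(3).tolist(),P[k][:,2].mean())
k=(P[:,2]>.082); 
if k.any(): print("bar",k.sum(),P[k].mean(0),cv2.boxPoints(cv2.minAreaRect(P[k][:,:2].astype(np.float32))).round(3).tolist(),np.percentile(P[k][:,2],[5,50,95]))
E
python3 - <<'E'
import cv2
a=cv2.imread('pics/top0.png')[120:290,170:470]
cv2.imwrite('pics/top0c.png',cv2.resize(a,None,fx=2.6,fy=2.6,interpolation=cv2.INTER_CUBIC))
E
```

```text
blue [ 253  178   37   44 1395] [271.2 198.7] ctr [0.533  0.1102] box [[0.477, 0.156], [0.591, 0.154], [0.587, 0.064], [0.473, 0.068]] z [0.006 0.01  0.057]
blue [264 222  14   4  46] [270.3 223.6] ctr [0.467  0.1107] box [[0.471, 0.127], [0.471, 0.094], [0.464, 0.093], [0.463, 0.127]] z [0.017 0.02  0.024]
yel [ 292  179   36   43 1347] [309.  199.3] ctr [0.5321 0.0114] box [[0.479, 0.058], [0.588, 0.054], [0.583, -0.036], [0.475, -0.03]] z [0.006 0.01  0.058]
yel [301 220  15   5  63] [307.7 222.4] ctr [0.4711 0.014 ] box [[0.477, 0.031], [0.477, -0.005], [0.467, -0.005], [0.467, 0.031]] z [0.018 0.021 0.024]
red [ 330  182   36   43 1147] [347.7 201.1] ctr [ 0.5281 -0.0896] box [[0.47, -0.042], [0.582, -0.048], [0.577, -0.136], [0.466, -0.129]] z [0.007 0.011 0.059]
red [338 225  16   4  60] [345.5 226.4] ctr [ 0.4613 -0.0835] box [[0.465, -0.064], [0.465, -0.103], [0.457, -0.103], [0.457, -0.064]] z [0.019 0.022 0.025]
sleeve [294 145  36   6 131] [311.2 147.3] ctr [0.6636 0.0065] box [[0.661, 0.052], [0.671, 0.051], [0.666, -0.04], [0.656, -0.039]] z [0.11  0.114 0.118]
cup [422
[... 623 characters left out ...]
 55 1961] [205.4 219.5] ctr [0.4831 0.2918] box [[0.413, 0.345], [0.566, 0.345], [0.559, 0.238], [0.407, 0.241]] z [0.005 0.013 0.017]
roof 5972 ((0.6539257168769836, 0.0060208141803741455), (0.32647940516471863, 0.16615340113639832), 87.09163665771484) [[0.5630000233650208, -0.15299999713897705], [0.7289999723434448, -0.16099999845027924], [0.7450000047683716, 0.16500000655651093], [0.5789999961853027, 0.17299999296665192]] 0.07190003967702766
bar 681 [0.61374992 0.00313307 0.23382875] [[0.31200000643730164, -0.009999999776482582], [0.6480000019073486, -0.164000004529953], [0.7760000228881836, 0.11699999868869781], [0.4410000145435333, 0.2709999978542328]] [0.09822649 0.11293844 1.14361878]
```

View pics/top0c.png

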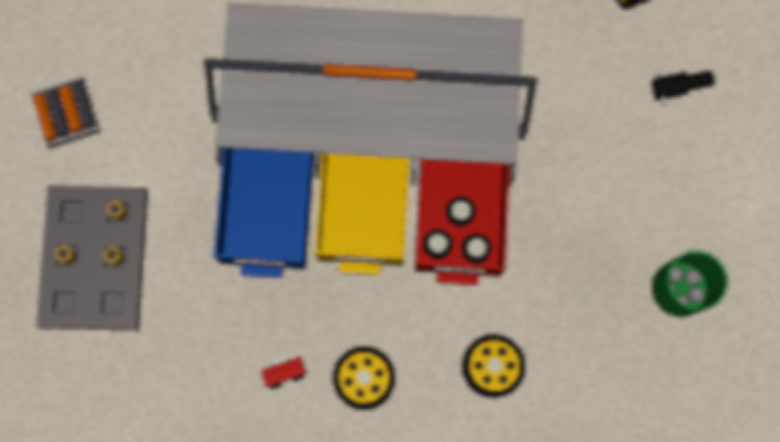

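The zoomed crop confirms three hubs: pocket (+48,-25) at about (115,210), (0,+25) at (64,254) and (0,-25) at (112,254). There are about four balls in the cup, and the bar lies back. I'll move over the tray for a closer look with the wrist camera.

```bash
cat >> h.py <<'E'
import sys, json
def go(x,y,z,yaw=0.,tilt=None):
    """slide (cm) and dr for a target TCP, tool x axis at world yaw (tool down) ; tilt: optional full matrix"""
    p,R=pose()
    c,s=np.cos(yaw),np.sin(yaw)
    T=np.array([[c,s,0],[s,-c,0],[0,0,-1.]]) if tilt is None else tilt
    sl=R.T@(np.array([x,y,z])-p)*100; dr=Rn.from_matrix(R.T@T).as_rotvec()
    print("at",p.round(4),"slide",sl.round(2),"dr",dr.round(3),"rows",np.ceil(max(np.linalg.norm(sl)/6.25,np.degrees(np.linalg.norm(dr))/10.7)))
def log():
    s=get_state(); open("log.jsonl","a").write(json.dumps([list(map(float,s["qpos"])),list(map(float,s["eef_pos"])),list(map(float,s["tcp_rot"]))])+"\n")
E
python3 -c "
from h import *
log(); go(.44,.285,.25,-.026)
C=cam('wrist',*pose()); print(C[3]-pose()[0], C[2][:,2], C[0], C[1]); print(get_calibration('wrist')['tool_from_camera'])"
```

```text
at [ 0.2041 -0.5901  0.2302] slide [ 50.89 -75.01  -1.83] dr [-0.002  0.     0.359] rows 15.0
[0.07994014 0.02781007 0.14232423] [-0.31101211 -0.10557882 -0.94452347] [[278.35557119   0.         320.92473135]
 [  0.         278.35557119 196.79797947]
 [  0.           0.           1.        ]] -0.032027074180227655
[[-8.76704270e-04 -9.44443562e-01 -3.28672466e-01  8.46743869e-02]
 [ 9.99999577e-01 -9.19118182e-04 -2.63138835e-05 -4.40663222e-04]
 [-2.77236862e-04 -3.28672350e-01  9.44443968e-01 -1.42302725e-01]
 [ 0.00000000e+00  0.00000000e+00  0.00000000e+00  1.00000000e+00]]
```

```bash
R='{"gripper":0.5,"slide":[50.9,-75,-1.8],"dr":[0,0,0.36]}'; python3 -m inch '[{"gripper":0.5,"slide":[50.9,-75,-1.8],"dr":[0,0,0.36]},{"gripper":0.5,"slide":[50.9,-75,-1.8],"dr":[0,0,0.36]},{"gripper":0.5,"slide":[50.9,-75,-1.8],"dr":[0,0,0.36]},{"gripper":0.5,"slide":[50.9,-75,-1.8],"dr":[0,0,0.36]},{"gripper":0.5,"slide":[50.9,-75,-1.8],"dr":[0,0,0.36]},{"gripper":0.5,"slide":[50.9,-75,-1.8],"dr":[0,0,0.36]},{"gripper":0.5,"slide":[50.9,-75,-1.8],"dr":[0,0,0.36]},{"gripper":0.5,"slide":[50.9,-75,-1.8],"dr":[0,0,0.36]},{"gripper":0.5,"slide":[50.9,-75,-1.8],"dr":[0,0,0.36]},{"gripper":0.5,"slide":[50.9,-75,-1.8],"dr":[0,0,0.36]}]' 60; python3 -c "
from h import *
log(); go(.44,.285,.25,-.026)"
```

```text
time: 1.35
eef_pos: [0.3668, 0.0147, 0.2437]
tcp_rot: [0.0, 1.0, -0.014, 0.001]
contact_force: [1.3, -0.8, -0.8]
finger_gap: 0.0426
gripper_force: 0.0
at [0.3668 0.0147 0.2437] slide [  6.57 -27.22  -0.63] dr [ 0.    -0.001 -0.001] rows 5.0
```

```bash
python3 -m inch '[{"gripper":0.5,"slide":[6.6,-27.2,-0.6],"dr":[0,0,0]},{"gripper":0.5,"slide":[6.6,-27.2,-0.6],"dr":[0,0,0]},{"gripper":0.5,"slide":[6.6,-27.2,-0.6],"dr":[0,0,0]},{"gripper":0.5,"slide":[6.6,-27.2,-0.6],"dr":[0,0,0]},{"gripper":0.5,"slide":[6.6,-27.2,-0.6],"dr":[0,0,0]},{"gripper":0.5,"slide":[6.6,-27.2,-0.6],"dr":[0,0,0]},{"gripper":0.5,"slide":[6.6,-27.2,-0.6],"dr":[0,0,0]}]'
python3 - <<'E'
from h import *
log(); im,d,C=snap("wrist","w1"); np.savez("w1.npz",im=im,d=d)
hsv=cv2.cvtColor(im,cv2.COLOR_RGB2HSV); H,S,V=[hsv[...,i] for i in range(3)]
m=((H>12)&(H<26)&(S>90)&(V>50)).astype(np.uint8)
n,l,st,ce=cv2.connectedComponentsWithStats(cv2.morphologyEx(m,cv2.MORPH_CLOSE,np.ones((5,5))))
for i in range(1,n):
    if st[i,4]<80: continue
    ys,xs=np.where(l==i); P=pts(C,np.c_[xs,ys],d[ys,xs]); k=P[:,2]>.025
    print(st[i],ce[i].round(1),P[k].mean(0).round(4),k.sum(),P[:,2].max().round(4))
E
```

```text
time: 2.22
eef_pos: [0.4399, 0.2822, 0.2492]
tcp_rot: [0.0, 1.0, -0.014, -0.0]
contact_force: [0.5, 0.2, -0.4]
finger_gap: 0.0427
gripper_force: 0.0
[251   0  17  27 206] [259.4  12. ] [0.5246 0.2804 0.3914] 1 0.3914
[277   0  13  17 136] [283.6   7.4] [0.5246 0.2804 0.3914] 1 0.3914
[   0   21  129  130 7998] [64.2 82.9] [0.5564 0.5997 0.0354] 6898 0.3914
[ 500   36  106  105 8229] [550.8  87.5] [ 0.5296 -0.0025  0.051 ] 3767 0.3914
[323  85  14  15 130] [329.6  92.3] [0.533  0.2693 0.0299] 124 0.0316
[284 125  14  15 138] [290.8 132.1] [0.4871 0.3197 0.0294] 111 0.0316
[323 125  14  15 126] [329.4 131.9] [0.4863 0.2706 0.0295] 110 0.0314
[582 186  37  35 890] [599.7 202.9] [ 0.3768 -0.1191  0.028 ] 872 0.3914
[493 197  37  35 927] [510.8 213.9] [0.3638 0.0113 0.0279] 904 0.3914
[107 334  34  18 277] [123.8 343. ] [0.15   0.6238 0.0491] 113 0.3914
```

View pics/w1.png

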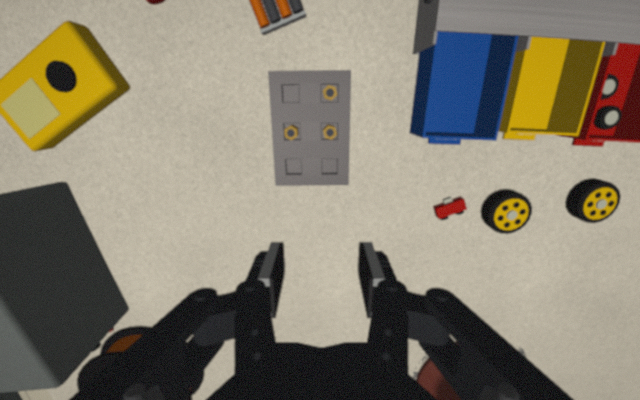

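The wrist view shows hubs at (330,92), (291,132) and (329,132); every other pocket is empty. I'll descend to the first hub and re-measure closer in.

```bash
cat >> h.py <<'E'
def hubs(fn=None):
    log(); im,d,C=snap("wrist",fn)
    hsv=cv2.cvtColor(im,cv2.COLOR_RGB2HSV); H,S,V=[hsv[...,i] for i in range(3)]
    m=((H>12)&(H<26)&(S>90)&(V>50)).astype(np.uint8)
    n,l,st,ce=cv2.connectedComponentsWithStats(cv2.morphologyEx(m,cv2.MORPH_CLOSE,np.ones((9,9))))
    for i in range(1,n):
        if st[i,4]<80: continue
        ys,xs=np.where(l==i); P=pts(C,np.c_[xs,ys],d[ys,xs]); k=(P[:,2]>.024)&(P[:,2]<.036)
        if k.sum()>60: print(st[i],ce[i].round(1),P[k].mean(0).round(4),k.sum())
E
python3 -c "
from h import *
go(.533,.2685,.10,-.026)"
```

```text
at [0.44   0.2819 0.2494] slide [ 9.34  1.07 14.94] dr [ 0.001  0.    -0.002] rows 3.0
```

```bash
python3 -m inch '[{"gripper":0.55,"slide":[9.3,1.1,15],"dr":[0,0,0]},{"gripper":0.55,"slide":[9.3,1.1,15],"dr":[0,0,0]},{"gripper":0.55,"slide":[9.3,1.1,15],"dr":[0,0,0]},{"gripper":0.55,"slide":[9.3,1.1,15],"dr":[0,0,0]},{"gripper":0.55,"slide":[9.3,1.1,15],"dr":[0,0,0]}]'; python3 -c "
from h import *
hubs('w2')
go(.533,.2685,.0165,-.026)"
```

```text
time: 2.9
eef_pos: [0.5333, 0.2688, 0.1012]
tcp_rot: [-0.0, 1.0, -0.014, 0.001]
contact_force: [-0.8, 0.7, 0.9]
finger_gap: 0.0388
gripper_force: 0.0
[   0  142   40   79 1687] [ 13.5 183.7] [0.5532 0.536  0.0293] 475
[ 574  154   66  119 5292] [614.2 224.6] [0.483  0.0008 0.03  ] 305
[310 191  22  28 457] [320.6 204.9] [0.5347 0.2696 0.0295] 347
[311 240  21  28 464] [321.1 253.7] [0.487  0.2705 0.0292] 312
[ 544  330   49   38 1384] [567.8 348.3] [0.364  0.0111 0.0268] 1381
at [0.5337 0.2693 0.1023] slide [-0.1   0.09  8.58] dr [-0.001 -0.003 -0.002] rows 2.0
```

View pics/w2.png

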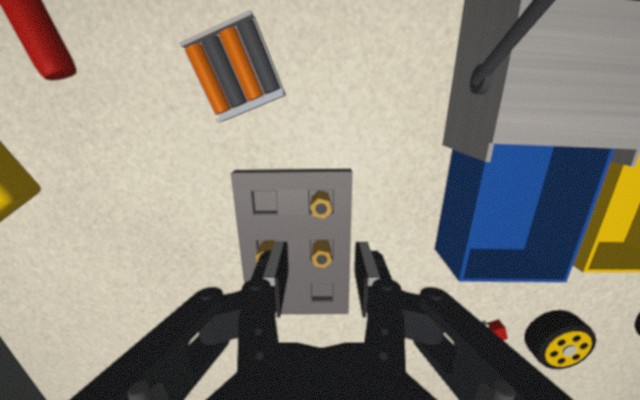

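The hub at (321,205) sits between the fingers, with its flats facing them. I'll descend and grip.

```bash
python3 -m inch '[{"gripper":0.55,"slide":[0.1,0,5],"dr":[0,0,0]},{"gripper":0.55,"slide":[0.1,0,7.5],"dr":[0,0,0]},{"gripper":0.55,"slide":[0.1,0,8.5],"dr":[0,0,0]},{"gripper":0.55,"slide":[0.1,0,8.5],"dr":[0,0,0]},{"gripper":1,"slide":[0.1,0,8.5],"dr":[0,0,0]},{"gripper":1,"slide":[0.1,0,8.5],"dr":[0,0,0]},{"gripper":1,"slide":[0.1,0,8.5],"dr":[0,0,0]},{"gripper":1,"slide":[0.1,0,8.5],"dr":[0,0,0]},{"gripper":1,"slide":[0.1,0,7.5],"dr":[0,0,0]},{"gripper":1,"slide":[0.1,0,4],"dr":[0,0,0]}]' 50; python3 -c "
from h import *
log();go(.55,.11,.11,-.05)"
```

```text
time: 4.2
eef_pos: [0.5319, 0.2684, 0.0581]
tcp_rot: [0.001, 1.0, -0.014, -0.002]
contact_force: [0.2, 0.0, 0.5]
finger_gap: 0.0142
gripper_force: 48.9
at [0.5319 0.2684 0.0581] slide [ 2.21 15.8  -5.17] dr [0.002 0.005 0.023] rows 3.0
```

```bash
python3 -m inch '[{"gripper":1,"slide":[0.5,2,-5.2],"dr":[0,0,0]},{"gripper":1,"slide":[1.5,8,-5.2],"dr":[0,0,0]},{"gripper":1,"slide":[2,14,-5.2],"dr":[0,0,0]},{"gripper":1,"slide":[2,15.8,-4],"dr":[0,0,0]},{"gripper":1,"slide":[2,15.8,0],"dr":[0,0,0]},{"gripper":1,"slide":[2,15.8,2.2],"dr":[0,0,0]},{"gripper":1,"slide":[2,15.8,2.2],"dr":[0,0,0]},{"gripper":0.6,"slide":[2,15.8,2.2],"dr":[0,0,0]},{"gripper":0.55,"slide":[2,15.8,2.2],"dr":[0,0,0]},{"gripper":0.55,"slide":[2,15.8,-5.2],"dr":[0,0,0]}]'; python3 -c "
from h import *
log();go(.487,.270,.11,-.026)"
```

```text
time: 5.45
eef_pos: [0.5457, 0.1106, 0.0962]
tcp_rot: [0.0, 1.0, -0.014, -0.005]
contact_force: [1.7, -0.3, -1.1]
finger_gap: 0.0384
gripper_force: 0.0
at [0.5457 0.1106 0.0962] slide [ -6.32 -15.78  -1.33] dr [ 0.001  0.011 -0.001] rows 3.0
```

```bash
python3 -m inch '[{"gripper":0.55,"slide":[-2,-4,-1.4],"dr":[0,0,0]},{"gripper":0.55,"slide":[-5,-10,-1.4],"dr":[0,0,0]},{"gripper":0.55,"slide":[-6.3,-15.8,-1.4],"dr":[0,0,0]},{"gripper":0.55,"slide":[-6.3,-15.8,-1.4],"dr":[0,0,0]},{"gripper":0.55,"slide":[-6.3,-15.8,-1.4],"dr":[0,0,0]},{"gripper":0.55,"slide":[-6.3,-15.8,-1.4],"dr":[0,0,0]}]'; python3 -c "
from h import *
hubs('w3')
go(.487,.270,.0165,-.026)"
```

```text
time: 6.2
eef_pos: [0.4915, 0.2694, 0.1145]
tcp_rot: [0.0, 1.0, -0.014, 0.0]
contact_force: [-0.1, 0.0, -0.2]
finger_gap: 0.0386
gripper_force: 0.0
[ 574   84   66  135 5790] [614.4 165.9] [0.4831 0.0027 0.03  ] 210
[   0   94   39   81 1671] [ 13.  136.9] [0.552  0.5355 0.029 ] 427
[491 122  36  22 591] [509.  131.8] [0.5482 0.1139 0.0324] 449
[311 193  21  26 408] [320.7 206.1] [0.4866 0.2705 0.0293] 306
[255 194  22  26 429] [265.6 206.5] [0.4875 0.3196 0.0293] 297
[ 545  288   50   41 1504] [569.2 308. ] [0.3637 0.0111 0.0268] 1498
at [0.4915 0.2693 0.1144] slide [-0.46 -0.06  9.79] dr [ 0.    -0.    -0.003] rows 2.0
```

View pics/w3.png

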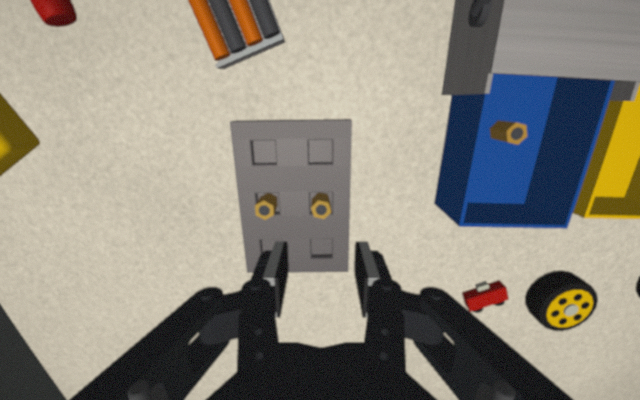

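The first hub stands in the blue bin at (509,132). The second is between the fingers at (321,206).

```bash
python3 -m inch '[{"gripper":0.58,"slide":[-0.5,0,5],"dr":[0,0,0]},{"gripper":0.58,"slide":[-0.5,0,8.5],"dr":[0,0,0]},{"gripper":0.58,"slide":[-0.5,0,9.75],"dr":[0,0,0]},{"gripper":0.58,"slide":[-0.5,0,9.75],"dr":[0,0,0]},{"gripper":1,"slide":[-0.5,0,9.75],"dr":[0,0,0]},{"gripper":1,"slide":[-0.5,0,9.75],"dr":[0,0,0]},{"gripper":1,"slide":[-0.5,0,9.75],"dr":[0,0,0]},{"gripper":1,"slide":[-0.5,0,9.75],"dr":[0,0,0]},{"gripper":1,"slide":[-0.5,0,8],"dr":[0,0,0]},{"gripper":1,"slide":[-0.5,0,1],"dr":[0,0,0]}]' 50; python3 -c "
from h import *
log();go(.518,.11,.11,-.05)"
```

```text
time: 7.5
eef_pos: [0.4823, 0.2692, 0.0937]
tcp_rot: [0.002, 1.0, -0.014, -0.005]
contact_force: [1.3, 0.6, -0.8]
finger_gap: 0.0146
gripper_force: 49.0
at [0.4823 0.2692 0.0937] slide [ 3.98 15.82 -1.61] dr [0.004 0.009 0.023] rows 3.0
```

```bash
python3 -m inch '[{"gripper":1,"slide":[1,4,-1.6],"dr":[0,0,0]},{"gripper":1,"slide":[3,10,-1.6],"dr":[0,0,0]},{"gripper":1,"slide":[3.5,15.8,-1.6],"dr":[0,0,0]},{"gripper":1,"slide":[3.5,15.8,0],"dr":[0,0,0]},{"gripper":1,"slide":[3.5,15.8,4],"dr":[0,0,0]},{"gripper":1,"slide":[3.5,15.8,5.5],"dr":[0,0,0]},{"gripper":1,"slide":[3.5,15.8,5.5],"dr":[0,0,0]},{"gripper":0.6,"slide":[3.5,15.8,5.5],"dr":[0,0,0]},{"gripper":0.55,"slide":[3.5,15.8,5.5],"dr":[0,0,0]},{"gripper":0.55,"slide":[3.5,15.8,-1.6],"dr":[0,0,0]}]'; python3 -c "
from h import *
log();go(.487,.3195,.11,-.026)"
```

```text
time: 8.75
eef_pos: [0.5127, 0.1114, 0.1003]
tcp_rot: [0.0, 1.0, -0.014, -0.005]
contact_force: [1.8, 1.3, -0.2]
finger_gap: 0.0384
gripper_force: 0.0
at [0.5127 0.1114 0.1003] slide [ -3.15 -20.73  -0.96] dr [ 0.001  0.011 -0.001] rows 4.0
```

```bash
python3 -m inch '[{"gripper":0.55,"slide":[-1,-4,-1.4],"dr":[0,0,0]},{"gripper":0.55,"slide":[-3,-10,-1.4],"dr":[0,0,0]},{"gripper":0.55,"slide":[-3.5,-16,-1.4],"dr":[0,0,0]},{"gripper":0.55,"slide":[-3.5,-20.7,-1.4],"dr":[0,0,0]},{"gripper":0.55,"slide":[-3.5,-20.7,-1.4],"dr":[0,0,0]},{"gripper":0.55,"slide":[-3.5,-20.7,-1.4],"dr":[0,0,0]},{"gripper":0.55,"slide":[-3.5,-20.7,-1.4],"dr":[0,0,0]}]'; python3 -c "
from h import *
hubs('w4')
go(.487,.3195,.0165,-.026)"
```

```text
time: 9.62
eef_pos: [0.4875, 0.3185, 0.1184]
tcp_rot: [0.0, 1.0, -0.014, 0.0]
contact_force: [0.8, 0.1, -0.3]
finger_gap: 0.0384
gripper_force: 0.0
[   0   47   90  159 8117] [ 31.4 123.1] [0.5604 0.5623 0.0327] 5569
[546 116  36  21 602] [564.3 125.6] [0.5479 0.1144 0.0321] 473
[537 153  34  22 534] [553.9 163.3] [0.5161 0.1155 0.032 ] 417
[310 187  20  25 384] [319.7 199.7] [0.4875 0.3202 0.0294] 294
[ 587  280   48   41 1429] [610.4 300.2] [0.3636 0.011  0.0268] 1424
at [0.4876 0.3184 0.1184] slide [-0.06 -0.1  10.19] dr [ 0.    -0.    -0.003] rows 2.0
```

```bash
python3 -m inch '[{"gripper":0.55,"slide":[-0.1,-0.1,5],"dr":[0,0,0]},{"gripper":0.55,"slide":[-0.1,-0.1,9],"dr":[0,0,0]},{"gripper":0.55,"slide":[-0.1,-0.1,10.15],"dr":[0,0,0]},{"gripper":0.55,"slide":[-0.1,-0.1,10.15],"dr":[0,0,0]},{"gripper":1,"slide":[-0.1,-0.1,10.15],"dr":[0,0,0]},{"gripper":1,"slide":[-0.1,-0.1,10.15],"dr":[0,0,0]},{"gripper":1,"slide":[-0.1,-0.1,10.15],"dr":[0,0,0]},{"gripper":1,"slide":[-0.1,-0.1,10.15],"dr":[0,0,0]},{"gripper":1,"slide":[-0.1,-0.1,8],"dr":[0,0,0]},{"gripper":1,"slide":[-0.1,-0.1,1],"dr":[0,0,0]}]' 50; python3 -c "
from h import *
log();go(.498,.11,.11,-.05)"
```

```text
time: 10.92
eef_pos: [0.4833, 0.3191, 0.0976]
tcp_rot: [0.002, 1.0, -0.014, -0.004]
contact_force: [0.6, -0.2, -0.3]
finger_gap: 0.0145
gripper_force: 49.1
at [0.4833 0.3191 0.0976] slide [ 2.03 20.86 -1.17] dr [0.004 0.008 0.023] rows 4.0
```

```bash
python3 -m inch '[{"gripper":1,"slide":[0.5,4,-1.2],"dr":[0,0,0]},{"gripper":1,"slide":[1,10,-1.2],"dr":[0,0,0]},{"gripper":1,"slide":[1.5,16,-1.2],"dr":[0,0,0]},{"gripper":1,"slide":[1.5,20.8,-1.2],"dr":[0,0,0]},{"gripper":1,"slide":[1.5,20.8,2],"dr":[0,0,0]},{"gripper":1,"slide":[1.5,20.8,5.9],"dr":[0,0,0]},{"gripper":1,"slide":[1.5,20.8,5.9],"dr":[0,0,0]},{"gripper":0.6,"slide":[1.5,20.8,5.9],"dr":[0,0,0]},{"gripper":0.55,"slide":[1.5,20.8,5.9],"dr":[0,0,0]},{"gripper":0.55,"slide":[1.5,20.8,-2],"dr":[0,0,0]}]'; python3 -c "
from h import *
log();go(.40,.05,.25,0)"
```

```text
time: 12.18
eef_pos: [0.4921, 0.112, 0.101]
tcp_rot: [0.0, 1.0, -0.013, -0.005]
contact_force: [0.6, 0.1, 0.7]
finger_gap: 0.0382
gripper_force: 0.0
at [0.4921 0.112  0.101 ] slide [ -9.19   6.46 -14.8 ] dr [ 0.001  0.01  -0.027] rows 3.0
```

```bash
python3 -m inch '[{"gripper":0.2,"slide":[-2,3,-6],"dr":[0,0,0]},{"gripper":0.2,"slide":[-5,7,-12],"dr":[0,0,0]},{"gripper":0,"slide":[-8,12,-18],"dr":[0,0,0]},{"gripper":0,"slide":[-8,12,-20],"dr":[0,0,0]},{"gripper":0,"slide":[-8,12,-20],"dr":[0,0,0]},{"gripper":0,"slide":[-8,12,-20],"dr":[0,0,0]}]'
python3 - <<'E'
from h import *
hubs('w5')
im,d,C=snap("wrist"); np.savez("w5.npz",im=im,d=d,R=C[2],o=C[3])
ys,xs=np.mgrid[0:400:1,0:640:1]; ys=ys.ravel();xs=xs.ravel();k=d[ys,xs]>0;ys=ys[k];xs=xs[k]; P=pts(C,np.c_[xs,ys],d[ys,xs])
k=(P[:,2]>.066)&(P[:,2]<.078)&(abs(P[:,1])<.2)&(P[:,0]>.55)
b=cv2.boxPoints(cv2.minAreaRect(P[k][:,:2].astype(np.float32))); print("roof",b.round(4).tolist(),P[k][:,2].mean())
# roof front edge by y bins
for y in (-.13,-.08,-.03,.02,.07,.12): 
    q=P[k&(abs(P[:,1]-y)<.01)]; 
    if len(q): print(y,np.percentile(q[:,0],1).round(4))
hsv=cv2.cvtColor(im,cv2.COLOR_RGB2HSV)[ys,xs]
m=(hsv[:,0]>5)&(hsv[:,0]<16)&(hsv[:,1]>150)&(P[:,2]>.09)&(P[:,2]<.13)
print("sleeve",P[m].mean(0).round(4),np.percentile(P[m],[2,98],axis=0).round(4).tolist())
for n,lo,hi in (("blue",105,130),("yel",20,33),("red",172,181)):
    m=(hsv[:,0]>=lo)&(hsv[:,0]<hi)&(hsv[:,1]>140)&(P[:,2]>.05)&(P[:,2]<.066)&(P[:,0]>.44)&(abs(P[:,1])<.17)
    q=P[m]; print(n,len(q),np.percentile(q,[2,50,98],axis=0).round(4)[:,:2].tolist())
# kinematic fit
import json
from scipy.optimize import least_squares
L=[json.loads(l) for l in open("log.jsonl")]
Q=np.array([l[0] for l in L]); X=np.array([l[1] for l in L])
def f(p):
    a1=Q[:,1];a2=a1+Q[:,2];a3=a2+Q[:,4]
    r=p[0]+p[1]*np.sin(a1)+p[2]*np.sin(a2)+p[5]*np.cos(a2)+p[3]*np.sin(a3)
    z=p[4]+p[1]*np.cos(a1)+p[2]*np.cos(a2)-p[5]*np.sin(a2)+p[3]*np.cos(a3)
    return np.r_[r-np.hypot(X[:,0],X[:,1]),z-X[:,2],0.001*(p-[0,.45,.4,.3,.35,0])]
s=least_squares(f,[0,.45,.4,.3,.35,0]); print(s.x.round(4),abs(s.fun).max())
E
```

```text
time: 12.92
eef_pos: [0.4125, -0.0056, 0.3052]
tcp_rot: [0.0, 1.0, -0.014, 0.001]
contact_force: [-0.4, 0.9, -0.7]
finger_gap: 0.0854
gripper_force: 0.0
[ 268   27   75   95 6380] [304.6  71.5] [0.5372 0.0284 0.0304] 172
[227  59  16  13 141] [234.4  65.5] [0.5471 0.1099 0.0332] 127
[230  85  16  27 307] [237.2  97.9] [0.5043 0.1108 0.033 ] 246
[378 164  35  33 905] [395.2 179.8] [ 0.376  -0.1212  0.0265] 895
[296 174  34  33 889] [312.3 189.9] [0.3632 0.0098 0.0265] 879
[   0  302   74   62 1687] [ 41.7 325.3] [0.0917 0.5634 0.0299] 521
roof [[0.5612999796867371, -0.14249999821186066], [0.6055999994277954, -0.1445000022649765], [0.6194999814033508, 0.16030000150203705], [0.5752999782562256, 0.1624000072479248]] 0.07155674407313337
-0.13 0.5642
-0.08 0.5764
-0.03 0.5701
0.02 0.5826
0.07 0.5776
0.12 0.588<stdin>:13: RuntimeWarning: Mean of empty slice.
  ret = um.true_divide(
Traceback (most recent call last):
IndexError: index -1 is out of bounds for axis 0 with size 0
```

View pics/w5.png

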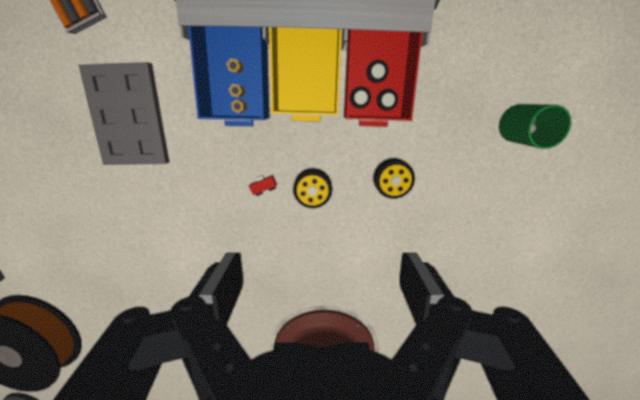

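All three hubs stand in the blue bin at (234,65), (236,90) and (237,106), and the tray is empty. The cup is at (535,126).

Run:
```python
from h import *
f=np.load("w5.npz"); im,d=f["im"],f["d"]; c=get_calibration("wrist"); C=(np.array(c["K"]),c["k1"],f["R"],f["o"])
ys,xs=np.mgrid[0:240:1,0:640:1]; ys=ys.ravel();xs=xs.ravel();k=d[ys,xs]>0;ys=ys[k];xs=xs[k]; P=pts(C,np.c_[xs,ys],d[ys,xs])
hsv=cv2.cvtColor(im,cv2.COLOR_RGB2HSV)[ys,xs]
for n,lo,hi in (("blue",105,130),("yel",20,33),("red",172,181)):
    m=(hsv[:,0]>=lo)&(hsv[:,0]<hi)&(hsv[:,1]>140)&(P[:,2]>.05)&(P[:,2]<.066)&(P[:,0]>.44)&(abs(P[:,1])<.17)
    q=P[m]; print(n,len(q),np.percentile(q,[2,50,98],axis=0).round(4)[:,:2].tolist())
m=(hsv[:,0]>50)&(hsv[:,0]<85)&(hsv[:,1]>80)&(P[:,2]>.062)&(P[:,2]<.078)&(P[:,1]<-.2)
q=P[m][:,:2].astype(np.float32); print("cup",len(q),cv2.minEnclosingCircle(q),q.mean(0))
g=np.load("top0.npz");im,d=g["im"],g["d"];C=cam("top")
ys,xs=np.mgrid[200:260,400:470]; ys=ys.ravel();xs=xs.ravel(); P=pts(C,np.c_[xs,ys],d[ys,xs]);m=(P[:,2]>.062)&(P[:,2]<.08)
q=P[m][:,:2].astype(np.float32); print("cup top",len(q),cv2.minEnclosingCircle(q),q.mean(0))
from scipy.optimize import least_squares
L=[json.loads(l) for l in open("log.jsonl")]
Q=np.array([l[0] for l in L]); X=np.array([l[1] for l in L])
def f(p):
    a1=Q[:,1];a2=a1+Q[:,2];a3=a2+Q[:,4]
    r=p[0]+p[1]*np.sin(a1)+p[2]*np.sin(a2)+p[5]*np.cos(a2)+p[3]*np.sin(a3)
    z=p[4]+p[1]*np.cos(a1)+p[2]*np.cos(a2)-p[5]*np.sin(a2)+p[3]*np.cos(a3)
    return np.r_[r-np.hypot(X[:,0],X[:,1]),z-X[:,2],0.001*(p-[0,.45,.4,.3,.35,0])]
s=least_squares(f,[0,.45,.4,.3,.35,0]); print(s.x.round(4),abs(s.fun).max(),Q.min(0).round(2),Q.max(0).round(2))
```

```text
blue 751 [[0.4778, 0.0663], [0.5327, 0.1228], [0.5882, 0.1578]]
yel 612 [[0.4803, -0.0342], [0.5246, 0.0297], [0.5826, 0.0576]]
red 47 [[0.4837, -0.1336], [0.5426, -0.1308], [0.5735, -0.0443]]
cup 557 ((0.4574423134326935, -0.3151644468307495), 0.030273562297225) [ 0.45877507 -0.31489196]
cup top 120 ((0.4592808783054352, -0.316739022731781), 0.030411161482334137) [ 0.4595075 -0.3180087]
[0.0062 0.4217 0.6083 0.285  0.2463 0.0942] 0.0003873161643120071 [-1.36 -0.64  1.61 -0.    1.18 -0.12] [0.45 0.15 2.15 0.   1.69 2.05]
```

```bash
cat >> h.py <<'E'
def side(psi,dep,phi=0.):
    """tool matrix: approach heading psi (rad), dep rad below horizontal, rolled phi about tool z"""
    u=np.array([np.cos(psi),np.sin(psi),0]); up=np.array([0,0,1.])
    t=np.cos(dep)*u-np.sin(dep)*up; x=np.sin(dep)*u+np.cos(dep)*up; y=np.cross(t,x)
    return np.stack([x,y,t],1)@Rn.from_euler("z",phi).as_matrix()
E
python3 - <<'E'
from h import *
r=np.radians
go(.36,-.47,.25,r(60))
go(.36,-.47,.25,tilt=side(r(60),r(30)))
E
```

```text
at [ 0.412  -0.0051  0.3031] slide [-3.97 46.61  5.29] dr [-1.000e-03  1.000e-03 -1.074e+00] rows 8.0
at [ 0.412  -0.0051  0.3031] slide [-3.97 46.61  5.29] dr [ 0.559  0.943 -0.971] rows 8.0
```

```bash
python3 -m inch '[{"gripper":0,"slide":[-4,46,5],"dr":[0,0,-1.07]},{"gripper":0,"slide":[-4,46,5],"dr":[0,0,-1.07]},{"gripper":0,"slide":[-4,46,5],"dr":[0,0,-1.07]},{"gripper":0,"slide":[-4,46,5],"dr":[0,0,-1.07]},{"gripper":0,"slide":[-4,46,5],"dr":[0,0,-1.07]},{"gripper":0,"slide":[-4,46,5],"dr":[0,0,-1.07]},{"gripper":0,"slide":[-4,46,5],"dr":[0,0,-1.07]},{"gripper":0,"slide":[-4,46,5],"dr":[0,0,-1.07]},{"gripper":0,"slide":[-4,46,5],"dr":[0,0,-1.07]}]'
python3 - <<'E'
from h import *
r=np.radians
log(); print(get_state()["qpos"])
go(.36,-.47,.25,tilt=side(r(60),r(30)))
E
```

```text
time: 14.15
eef_pos: [0.3589, -0.4659, 0.2505]
tcp_rot: [-0.003, 0.868, 0.497, -0.0]
contact_force: [0.1, -0.1, 0.5]
finger_gap: 0.0852
gripper_force: 0.0
[-1.04076138e+00 -4.13558219e-02  1.67529158e+00 -2.78827140e-04
  1.51347052e+00 -5.10468499e-01]
at [ 0.3589 -0.4659  0.2505] slide [-0.3   0.3   0.05] dr [-1.000e-03  1.045e+00 -9.000e-03] rows 6.0
```

```bash
python3 -m inch '[{"gripper":0,"slide":[0,0,0],"dr":[0,0.17,0]},{"gripper":0,"slide":[0,0,0],"dr":[0,0.34,0]},{"gripper":0,"slide":[0,0,0],"dr":[0,0.5,0]},{"gripper":0,"slide":[0,0,0],"dr":[0,0.5,0]}]'
python3 - <<'E'
from h import *
r=np.radians
log(); s=get_state(); print(s["qpos"])
L=[json.loads(l) for l in open("log.jsonl")]
Q=np.array([l[0] for l in L]); X=np.array([l[1] for l in L]); W=np.array([l[2] for l in L])
from scipy.optimize import least_squares
def fk(p,q):
    r0,L1,L2,d,h,e=p[:6]
    R=Rn.from_euler
    A=R("Z",q[0])*R("Y",q[1]); P=R("Z",q[0]).apply([r0,0,h])+A.apply([0,0,L1])
    A=A*R("Y",q[2]); P=P+A.apply([e,0,L2]); A=A*R("Z",q[3])*R("Y",q[4]); P=P+A.apply([0,0,d]); A=A*R("Z",q[5]); return P,A
def f(p):
    return np.r_[np.concatenate([fk(p,q)[0]-x for q,x in zip(Q,X)]),1e-4*(p-[0,.42,.6,.3,.3,.09])]
s=least_squares(f,[0,.42,.6,.285,.25,.09]); print(s.x.round(4),abs(s.fun).max())
for i in (0,-1):
    P,A=fk(s.x,Q[i]); w=W[i]; print((A.inv()*Rn.from_quat([w[1],w[2],w[3],w[0]])).as_rotvec().round(3))
E
```

```text
time: 14.65
eef_pos: [0.3593, -0.464, 0.2512]
tcp_rot: [-0.126, 0.84, 0.481, 0.215]
contact_force: [-0.8, 0.2, -0.0]
finger_gap: 0.0851
gripper_force: 0.0
[-1.2189187   0.12002791  1.56592415  0.38665395  1.7791555  -0.67006643]
[0.0026 0.4598 0.6211 0.4067 0.3731 0.1363] 0.07432172990654919
[-0.     0.     1.571]
[-0.     0.     1.571]
```

```bash
cat > k.py <<'E'
from h import *
from scipy.optimize import least_squares
L=[json.loads(l) for l in open("log.jsonl")]
Q=np.array([l[0] for l in L]); X=np.array([l[1] for l in L]); W=np.array([l[2] for l in L])
def fk(p,q):
    r0,L1,L2,d,h,e,tx,ty,yo=p
    R=Rn.from_euler
    A=R("Z",q[0])*R("Y",q[1]); P=R("Z",q[0]).apply([r0,yo,h])+A.apply([0,0,L1])
    A=A*R("Y",q[2]); P=P+A.apply([e,0,L2]); A=A*R("Z",q[3])*R("Y",q[4])*R("Z",q[5]); P=P+A.apply([tx,ty,d]); return P,A*R("Z",np.pi/2)
def f(p):
    return np.r_[np.concatenate([fk(p,q)[0]-x for q,x in zip(Q,X)]),1e-4*(p-[0,.42,.6,.3,.3,.09,0,0,0])]
s=least_squares(f,[0,.42,.6,.285,.25,.09,0,0,0]); p=s.x
if __name__=="__main__":
    print(p.round(4)); print(s.fun[:-9].reshape(-1,3).round(4)[-4:], abs(s.fun).max())
E
python3 k.py; python3 -c "
from h import *
print([ (np.array(json.loads(l)[0]).round(2).tolist(),np.array(json.loads(l)[1]).round(3).tolist()) for l in open('log.jsonl')][0:3])"
```

```text
[ 0.      0.4264  0.6099  0.2795  0.238   0.0957  0.     -0.      0.0742]
[[-0. -0.  0.]
 [ 0. -0. -0.]
 [-0. -0. -0.]
 [ 0.  0.  0.]] 7.419999951521758e-06
[([-1.36, 0.05, 1.61, 0.0, 1.48, -0.12], [0.204, -0.59, 0.23]), ([-0.16, -0.64, 2.15, -0.0, 1.63, 1.43], [0.367, 0.015, 0.244]), ([0.43, -0.2, 1.83, -0.0, 1.52, 2.03], [0.44, 0.282, 0.249])]
```

```bash
cat > ik.py <<'E'
from k import *
lo=np.array([-3.01,-1.01,.06,-1.02,.09,-3.14]); hi=np.array([3.01,2.22,2.58,4.17,2.62,3.14])
def ik(x,T,q0):
    g=lambda q:np.r_[10*(fk(p,q)[0]-x),(Rn.from_matrix(T).inv()*fk(p,q)[1]).as_rotvec()]
    r=least_squares(g,np.clip(q0,lo+.01,hi-.01),bounds=(lo,hi)); return r.x,np.abs(r.fun).max()
E
python3 - <<'E'
from ik import *
r=np.radians; q=np.array(get_state()["qpos"])
def line(x0,T0,x1,T1,q,n=12):
    for a in np.linspace(0,1,n):
        rel=(Rn.from_matrix(T0).inv()*Rn.from_matrix(T1)).as_rotvec()
        q,e=ik(x0+(x1-x0)*a,T0@Rn.from_rotvec(rel*a).as_matrix(),q)
        if e>1e-3: print("bad",a,e,q.round(2)); 
    print(q.round(2)); return q
p0,R0=pose(); 
c=np.array([.458,-.315,0])
for psi in (45,60,75):
  print(psi); T=side(r(psi),r(30)); t=T[:,2]; g=c+[0,0,.04]+.019*t; pre=g-.13*t
  q1=line(p0,R0,pre,T,q); q2=line(pre,T,g,T,q1); up=g+[0,0,.15]; q3=line(g,T,up,T,q2)
  T2=side(r(85),r(20)); b=np.array([.53,0.012,.15]); q4=line(up,T,b,T2,q3)
  for ph in (-120,-150,120): print(ph); line(b,T2,b,side(r(85),r(20),r(ph)) if ph!=0 else T2,q4)
E
```

```text
45
[-1.32  0.31  1.83  0.85  1.67 -0.75]
[-1.14  0.36  1.91  0.95  1.48 -0.77]
[-1.14  0.1   1.9   0.95  1.64 -0.55]
[-0.59  0.23  1.91  1.    1.77 -0.71]
-120
[-0.59  0.23  1.91  1.    1.77 -2.81]
-150
bad 1.0 0.16935314903686466 [-0.58  0.2   1.9   0.96  1.75 -3.14]
[-0.58  0.2   1.9   0.96  1.75 -3.14]
120
[-0.59  0.23  1.91  1.    1.77  1.38]
60
[-1.24  0.45  1.64  0.74  1.82 -0.83]
[-1.1   0.46  1.77  0.82  1.63 -0.84]
[-1.1   0.22  1.77  0.84  1.8  -0.66]
[-0.59  0.23  1.91  1.    1.77 -0.71]
-120
[-0.59  0.23  1.91  1.    1.77 -2.81]
-150
bad 1.0 0.16935314709987617 [-0.58  0.2   1.9   0.96  1.75 -3.14]
[-0.58  0.2   1.9   0.96  1.75 -3.14]
120
[-0.59  0.23  1.91  1.    1.77  1.38]
75
[-1.15  0.58  1.45  0.63  1.96 -0.91]
[-1.04  0.55  1.65  0.68  1.78 -0.94]
[-1.04  0.32  1.64  0.73  1.95 -0.78]
[-0.59  0.23  1.91  1.    1.77 -0.71]
-120
[-0.59  0.23  1.91  1.    1.77 -2.81]
-150
bad 1.0 0.1693531471717482 [-0.58  0.2   1.9   0.96  1.75 -3.14]
[-0.58  0.2   1.9   0.96  1.75 -3.14]
120
[-0.59  0.23  1.91  1.    1.77  1.38]
```

```bash
cat >> h.py <<'E'
def cupz(lo=.062,hi=.08):
    im,d,C=snap("top"); ys,xs=np.mgrid[150:320,380:500]; ys=ys.ravel();xs=xs.ravel(); hsv=cv2.cvtColor(im,cv2.COLOR_RGB2HSV)[ys,xs]
    P=pts(C,np.c_[xs,ys],d[ys,xs]); m=(P[:,2]>lo)&(P[:,2]<hi)&(hsv[:,0]>50)&(hsv[:,0]<85)&(hsv[:,1]>80)
    print("cup top-cam",m.sum(),cv2.minEnclosingCircle(P[m][:,:2].astype(np.float32)) if m.any() else None)
E
python3 - <<'E'
from ik import *
r=np.radians; q=np.array(get_state()["qpos"]); cupz()
p0,R0=pose(); c=np.array([.458,-.315,0])
T=side(r(60),r(22)); t=T[:,2]; g=c+[0,0,.042]+.019*t; pre=g-.12*t
print(t,g,pre)
q1,e=ik(pre,T,q); q2,e2=ik(g,T,q1); q3,e3=ik(g+[0,0,.2],T,q2)
print(q1.round(2),e,q2.round(2),e2,q3.round(2),e3)
for d2,ph in ((10,0),(10,-60),(10,-130),(0,-130)):
    T2=side(r(87),r(d2),r(ph)); b=np.array([.548,.02,.15])+.019*T2[:,2]; q3,e=ik(b,T2,q3); print(d2,ph,q3.round(2),e, "mouth",(T2@T.T)[:,2].round(2))
go(*pre,tilt=T)
E
```

```text
cup top-cam 101 ((0.4595368504524231, -0.316317617893219), 0.030310017988085747)
[ 0.46359193  0.80296477 -0.37460659] [ 0.46680825 -0.29974367  0.03488247] [ 0.41117722 -0.39609944  0.07983527]
[-1.25  0.55  1.61  0.81  1.88 -0.86] 1.8041124150158794e-15 [-1.12  0.53  1.74  0.89  1.73 -0.88] 8.471001677889944e-14 [-1.12  0.21  1.74  0.96  1.92 -0.61] 5.1051940452850886e-11
10 0 [-0.54  0.36  1.86  1.12  1.84 -0.75] 3.608224830031759e-15 mouth [-0.01 -0.21  0.98]
10 -60 [-0.54  0.36  1.86  1.12  1.84 -1.8 ] 7.462058748686218e-12 mouth [-0.82 -0.25  0.52]
10 -130 [-0.54  0.36  1.86  1.12  1.84 -3.02] 7.0599082135913704e-12 mouth [-0.73 -0.43 -0.52]
0 -130 [-0.55  0.45  1.84  1.23  1.94 -3.05] 1.0548895090778387e-11 mouth [-0.73 -0.34 -0.6 ]
at [ 0.3599 -0.4636  0.2524] slide [-0.9   1.08 19.17] dr [ 0.001  0.686 -0.005] rows 4.0
```

```bash
python3 -m inch '[{"gripper":0,"slide":[0,0,3],"dr":[0,0.18,0]},{"gripper":0,"slide":[0,0.5,7],"dr":[0,0.36,0]},{"gripper":0,"slide":[-0.5,1,11],"dr":[0,0.54,0]},{"gripper":0,"slide":[-0.9,1.1,15],"dr":[0,0.68,0]},{"gripper":0,"slide":[-0.9,1.1,19],"dr":[0,0.68,0]},{"gripper":0,"slide":[-0.9,1.1,19],"dr":[0,0.68,0]},{"gripper":0,"slide":[-0.9,1.1,19],"dr":[0,0.68,0]}]'
python3 - <<'E'
from ik import *
log(); r=np.radians; c=np.array([.459,-.3155,0])
T=side(r(60),r(22)); t=T[:,2]; g=c+[0,0,.042]+.019*t
go(*g,tilt=T)
E
```

```text
time: 15.58
eef_pos: [0.4123, -0.3986, 0.0854]
tcp_rot: [-0.276, 0.72, 0.416, 0.482]
contact_force: [-0.0, -1.0, 0.7]
finger_gap: 0.0856
gripper_force: 0.0
at [ 0.4123 -0.3986  0.0854] slide [-0.34 -0.16 12.36] dr [0.003 0.009 0.002] rows 2.0
```

```bash
python3 -m inch '[{"gripper":0,"slide":[-0.3,-0.2,3],"dr":[0,0,0]},{"gripper":0,"slide":[-0.3,-0.2,6],"dr":[0,0,0]},{"gripper":0,"slide":[-0.3,-0.2,9],"dr":[0,0,0]},{"gripper":0,"slide":[-0.3,-0.2,11.5],"dr":[0,0,0]},{"gripper":0,"slide":[-0.3,-0.2,12.3],"dr":[0,0,0]},{"gripper":0,"slide":[-0.3,-0.2,12.3],"dr":[0,0,0]},{"gripper":0,"slide":[-0.3,-0.2,12.3],"dr":[0,0,0]}]'
python3 - <<'E'
from ik import *
log(); r=np.radians; c=np.array([.459,-.3155,0])
T=side(r(60),r(22)); t=T[:,2]; g=c+[0,0,.042]+.019*t
go(*g,tilt=T); print(pose()[0]-.019*pose()[1][:,2]); cupz()
E
```

```text
time: 16.45
eef_pos: [0.4665, -0.301, 0.0342]
tcp_rot: [-0.276, 0.721, 0.414, 0.482]
contact_force: [0.5, -1.1, -0.1]
finger_gap: 0.0853
gripper_force: 0.0
at [ 0.4665 -0.301   0.0342] slide [0.12 0.08 0.09] dr [ 0.005  0.008 -0.001] rows 1.0
[ 0.45759182 -0.31613469  0.04141017]
cup top-cam 98 ((0.4598727226257324, -0.31577128171920776), 0.030279232189059258)
```

Centred. Close and lift.

```bash
python3 -m inch '[{"gripper":1,"slide":[0.1,0.1,0.1],"dr":[0,0,0]},{"gripper":1,"slide":[0.1,0.1,0.1],"dr":[0,0,0]},{"gripper":1,"slide":[0.1,0.1,0.1],"dr":[0,0,0]},{"gripper":1,"slide":[0.1,0.1,0.1],"dr":[0,0,0]},{"gripper":1,"slide":[0.1,0.1,0.1],"dr":[0,0,0]},{"gripper":1,"slide":[1,0.1,-0.3],"dr":[0,0,0]},{"gripper":1,"slide":[3,0.1,-1.1],"dr":[0,0,0]},{"gripper":1,"slide":[6,0.1,-2.3],"dr":[0,0,0]},{"gripper":1,"slide":[10,0.1,-3.9],"dr":[0,0,0]},{"gripper":1,"slide":[12,0.1,-4.7],"dr":[0,0,0]}]' 30
python3 - <<'E'
from ik import *
log(); r=np.radians; T2=side(r(87),r(10)); b=np.array([.548,.02,.17])+.019*T2[:,2]; go(*b,tilt=T2); snap("scene","s1")
E
```

```text
time: 17.75
eef_pos: [0.4685, -0.2983, 0.1641]
tcp_rot: [-0.276, 0.721, 0.415, 0.482]
contact_force: [0.5, -0.7, -2.2]
finger_gap: 0.0598
gripper_force: 32.5
at [ 0.4685 -0.2983  0.1641] slide [ 12.95 -10.01  30.54] dr [ 0.457  0.214 -0.132] rows 6.0
```

View pics/s1.png

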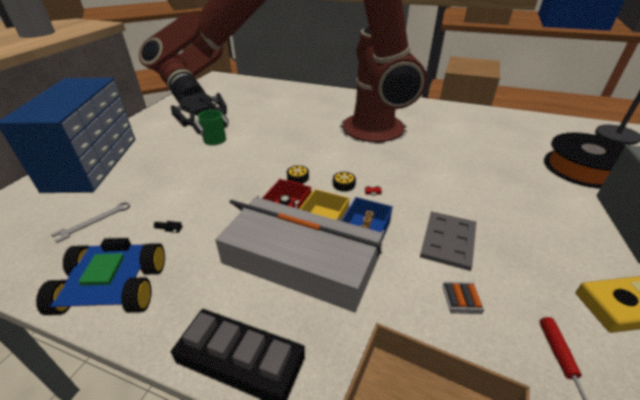

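The cup is held upright at (211,127) and the hubs are still in the blue bin. Now to carry it over the yellow bin.

```bash
python3 -m inch '[{"gripper":1,"slide":[2,-0.5,1.5],"dr":[0.03,0.01,-0.01]},{"gripper":1,"slide":[3.5,-2,5],"dr":[0.1,0.04,-0.03]},{"gripper":1,"slide":[5,-3.5,9.5],"dr":[0.16,0.08,-0.05]},{"gripper":1,"slide":[7,-5,14],"dr":[0.23,0.11,-0.07]},{"gripper":1,"slide":[9,-6.5,19],"dr":[0.3,0.14,-0.09]},{"gripper":1,"slide":[11,-8,24],"dr":[0.37,0.18,-0.11]},{"gripper":1,"slide":[12.2,-9.3,28],"dr":[0.42,0.2,-0.13]},{"gripper":1,"slide":[12.8,-9.9,30],"dr":[0.45,0.21,-0.13]},{"gripper":1,"slide":[12.9,-10,30.5],"dr":[0.457,0.214,-0.132]},{"gripper":1,"slide":[12.9,-10,30.5],"dr":[0.457,0.214,-0.132]}]'
python3 - <<'E'
from ik import *
log(); r=np.radians; T2=side(r(87),r(10)); b=np.array([.548,.02,.15])+.019*T2[:,2]; go(*b,tilt=T2); print(get_state()["qpos"].round(2))
E
```

```text
time: 19.05
eef_pos: [0.5482, 0.0386, 0.1647]
tcp_rot: [-0.444, 0.556, 0.526, 0.466]
contact_force: [-0.6, -0.1, -2.3]
finger_gap: 0.0601
gripper_force: 33.0
at [0.5482 0.0386 0.1647] slide [-1.77  0.08  0.32] dr [-0.    -0.002 -0.002] rows 1.0
[-0.54  0.32  1.86  1.13  1.86 -0.72]
```

```bash
python3 -m inch '[{"gripper":1,"slide":[-0.4,0,0],"dr":[0,0,-0.12]},{"gripper":1,"slide":[-0.8,0,0],"dr":[0,0,-0.27]},{"gripper":1,"slide":[-1.2,0,0],"dr":[0,0,-0.43]},{"gripper":1,"slide":[-1.6,0,0],"dr":[0,0,-0.59]},{"gripper":1,"slide":[-1.8,0,0.3],"dr":[0,0,-0.75]},{"gripper":1,"slide":[-1.8,0,0.3],"dr":[0,0,-0.9]},{"gripper":1,"slide":[-1.8,0,0.3],"dr":[0,0,-1.05]},{"gripper":1,"slide":[-1.8,0,0.3],"dr":[0,0,-1.18]},{"gripper":1,"slide":[-1.8,0,0.3],"dr":[0,0,-1.28]},{"gripper":1,"slide":[-1.8,0,0.3],"dr":[0,0,-1.36]}]' && python3 -m inch '[{"gripper":1,"slide":[0,0,0],"dr":[0,0,-0.06]},{"gripper":1,"slide":[0,0,0],"dr":[0,0,-0.12]},{"gripper":1,"slide":[0,0,0],"dr":[0,0,-0.18]},{"gripper":1,"slide":[0,0,0],"dr":[0,0,-0.24]},{"gripper":1,"slide":[0,0,0],"dr":[0,0,-0.3]},{"gripper":1,"slide":[0,0,0],"dr":[0,0,-0.36]},{"gripper":1,"slide":[0,0,0],"dr":[0,0,-0.42]},{"gripper":1,"slide":[0,0,0],"dr":[0,0,-0.48]},{"gripper":1,"slide":[0,0,0],"dr":[0,0,-0.54]},{"gripper":1,"slide":[0,0,0],"dr":[0,0,-0.6]}]' && python3 -m inch '[{"gripper":1,"slide":[0,0,0],"dr":[0,0,-0.06]},{"gripper":1,"slide":[0,0,0],"dr":[0,0,-0.12]},{"gripper":1,"slide":[0,0,0],"dr":[0,0,-0.18]},{"gripper":1,"slide":[0,0,0],"dr":[0,0,-0.24]},{"gripper":1,"slide":[0,0,0],"dr":[0,0,-0.3]},{"gripper":1,"slide":[0,0,0],"dr":[0,0,-0.3]},{"gripper":1,"slide":[0,0,0],"dr":[0,0,-0.3]},{"gripper":1,"slide":[0,0,0],"dr":[0,0,-0.3]},{"gripper":1,"slide":[0,0,0],"dr":[0,0,-0.3]},{"gripper":1,"slide":[0,0,0],"dr":[0,0,-0.3]}]'
python3 - <<'E'
from ik import *
log(); print(get_state()["qpos"].round(2)); im,d,C=snap("top"); a=im[120:290,230:430,::-1]; b=snap("scene")[0][120:290,190:410,::-1]
cv2.imwrite("pics/t2.png",np.hstack([cv2.resize(a,(400,340)),cv2.resize(b,(400,310))[:,:] if 0 else cv2.resize(b,(400,340))]))
E
```

```text
time: 20.3
eef_pos: [0.5487, 0.0367, 0.1473]
tcp_rot: [-0.049, 0.101, 0.759, 0.642]
contact_force: [-0.2, -0.1, -1.7]
finger_gap: 0.0602
gripper_force: 33.1
time: 21.55
eef_pos: [0.5488, 0.0367, 0.1475]
tcp_rot: [0.142, -0.128, 0.755, 0.628]
contact_force: [-0.2, 0.2, -1.2]
finger_gap: 0.0601
gripper_force: 33.1
time: 22.8
eef_pos: [0.5488, 0.038, 0.1472]
tcp_rot: [0.233, -0.239, 0.727, 0.6]
contact_force: [-0.2, 0.8, -0.8]
finger_gap: 0.06
gripper_force: 33.1
[-0.54  0.36  1.86  1.12  1.84 -3.01]
```

View pics/t2.png

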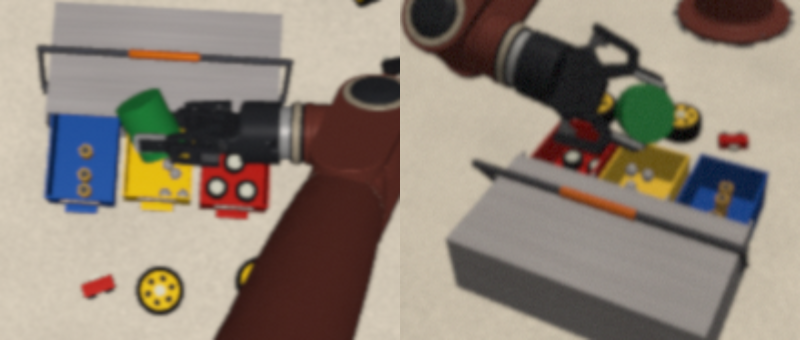

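The cup is inverted over the yellow bin and at least three balls show there, at about (170,180). I'll turn the cup upright over the bin and check that it's empty.

```bash
python3 -m inch '[{"gripper":1,"slide":[0,0,0],"dr":[0,0,0.16]},{"gripper":1,"slide":[0,0,0],"dr":[0,0,0.34]},{"gripper":1,"slide":[0,0,0],"dr":[0,0,0.52]},{"gripper":1,"slide":[0,0,0],"dr":[0,0,0.7]},{"gripper":1,"slide":[0,0,0],"dr":[0,0,0.88]},{"gripper":1,"slide":[0,0,0],"dr":[0,0,1.06]},{"gripper":1,"slide":[0,0,0],"dr":[0,0,1.24]},{"gripper":1,"slide":[0,0,0],"dr":[0,0,1.42]},{"gripper":1,"slide":[0,0,0],"dr":[0,0,1.6]},{"gripper":1,"slide":[0,0,0],"dr":[0,0,1.78]}]' && python3 -m inch '[{"gripper":1,"slide":[0,0,0],"dr":[0,0,0.18]},{"gripper":1,"slide":[0,0,0],"dr":[0,0,0.36]},{"gripper":1,"slide":[0,0,0],"dr":[0,0,0.48]},{"gripper":1,"slide":[0,0,0],"dr":[0,0,0.48]},{"gripper":1,"slide":[0,0,0],"dr":[0,0,0.48]},{"gripper":1,"slide":[0,0,0],"dr":[0,0,0.48]}]'
python3 - <<'E'
from ik import *
log(); print(get_state()["contact_force"]); im,d,C=snap("top"); a=im[120:290,230:430,::-1]
cv2.imwrite("pics/t3.png",cv2.resize(a,(700,595),interpolation=cv2.INTER_CUBIC))
r=np.radians; T=side(r(60),r(22)); t=T[:,2]; g=np.array([.459,-.3155,.13])+.019*t; go(*g,tilt=T)
E
```

```text
time: 24.15
eef_pos: [0.5488, 0.038, 0.1472]
tcp_rot: [-0.321, 0.416, 0.642, 0.558]
contact_force: [-0.4, -0.0, -0.2]
finger_gap: 0.0601
gripper_force: 33.1
time: 24.9
eef_pos: [0.5488, 0.038, 0.1472]
tcp_rot: [-0.443, 0.555, 0.527, 0.467]
contact_force: [-0.1, -0.2, -1.5]
finger_gap: 0.0598
gripper_force: 33.1
[-0.06045543 -0.24926729 -1.53039873]
at [0.5488 0.038  0.1472] slide [ -8.27  -6.29 -33.28] dr [-0.453 -0.208  0.13 ] rows 6.0
```

View pics/t3.png

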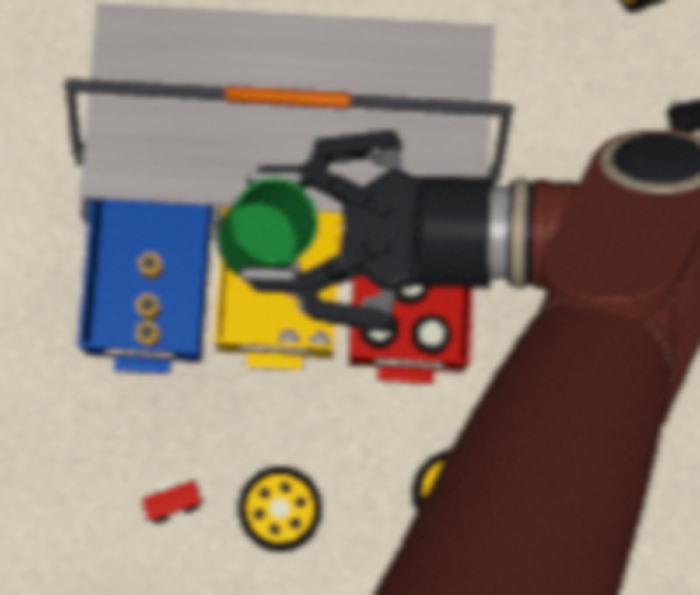

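The cup at (268,225) is empty and balls lie at the front of the yellow bin, around (290,337). I'll carry the cup back to its original place.

```bash
python3 -m inch '[{"gripper":1,"slide":[2,-0.5,-1.5],"dr":[0,0,0]},{"gripper":1,"slide":[2.5,-1,-5],"dr":[-0.06,-0.03,0.02]},{"gripper":1,"slide":[1,-2,-10],"dr":[-0.13,-0.06,0.04]},{"gripper":1,"slide":[-1,-3,-15],"dr":[-0.2,-0.09,0.06]},{"gripper":1,"slide":[-3,-4,-20],"dr":[-0.28,-0.13,0.08]},{"gripper":1,"slide":[-5,-5,-25],"dr":[-0.35,-0.16,0.1]},{"gripper":1,"slide":[-7,-6,-30],"dr":[-0.42,-0.19,0.12]},{"gripper":1,"slide":[-8.2,-6.3,-33.3],"dr":[-0.453,-0.208,0.13]},{"gripper":1,"slide":[-8.2,-6.3,-33.3],"dr":[-0.453,-0.208,0.13]},{"gripper":1,"slide":[-8.2,-6.3,-33.3],"dr":[-0.453,-0.208,0.13]}]'
python3 - <<'E'
from ik import *
log(); r=np.radians; T=side(r(60),r(22)); t=T[:,2]; g=np.array([.459,-.3155,.0415])+.019*t; go(*g,tilt=T)
E
```

```text
time: 26.2
eef_pos: [0.4676, -0.2997, 0.1236]
tcp_rot: [-0.28, 0.718, 0.415, 0.484]
contact_force: [0.5, 0.1, -1.2]
finger_gap: 0.0598
gripper_force: 33.1
at [ 0.4676 -0.2997  0.1236] slide [-8.28  0.05  3.3 ] dr [-0.001  0.    -0.001] rows 2.0
```

```bash
python3 -m inch '[{"gripper":1,"slide":[-3,0,1.2],"dr":[0,0,0]},{"gripper":1,"slide":[-6,0,2.4],"dr":[0,0,0]},{"gripper":1,"slide":[-7.6,0,3.05],"dr":[0,0,0]},{"gripper":1,"slide":[-7.9,0,3.2],"dr":[0,0,0]},{"gripper":1,"slide":[-8.2,0,3.3],"dr":[0,0,0]},{"gripper":1,"slide":[-8.2,0,3.3],"dr":[0,0,0]},{"gripper":1,"slide":[-8.2,0,3.3],"dr":[0,0,0]}]'; python3 -c "
from ik import *
print(pose()[0])"
```

```text
time: 27.08
eef_pos: [0.4678, -0.301, 0.036]
tcp_rot: [-0.279, 0.718, 0.415, 0.484]
contact_force: [0.2, -0.7, -1.6]
finger_gap: 0.06
gripper_force: 33.1
[ 0.46776981 -0.30096794  0.03604236]
```

```bash
python3 -m inch '[{"gripper":1,"slide":[-0.05,0,0.02],"dr":[0,0,0]},{"gripper":1,"slide":[-0.1,0,0.04],"dr":[0,0,0]},{"gripper":1,"slide":[-0.15,0,0.06],"dr":[0,0,0]},{"gripper":1,"slide":[-0.15,0,0.06],"dr":[0,0,0]}]'
```

```text
time: 27.58
eef_pos: [0.4676, -0.3005, 0.0346]
tcp_rot: [-0.28, 0.718, 0.415, 0.485]
contact_force: [-0.7, 1.7, 5.5]
finger_gap: 0.0596
gripper_force: 33.3
```

Contact; release gently and back out.

```bash
python3 -m inch '[{"gripper":0.2,"slide":[0.03,0,0],"dr":[0,0,0]},{"gripper":0,"slide":[0.03,0,0],"dr":[0,0,0]},{"gripper":0,"slide":[0.03,0,0],"dr":[0,0,0]},{"gripper":0,"slide":[0.03,0,0],"dr":[0,0,0]},{"gripper":0,"slide":[0,0,-3],"dr":[0,0,0]},{"gripper":0,"slide":[0,0,-7],"dr":[0,0,0]},{"gripper":0,"slide":[0,0,-11],"dr":[0,0,0]},{"gripper":0,"slide":[1,0,-15],"dr":[0,0,0]},{"gripper":0,"slide":[3,0,-19],"dr":[0,0,0]},{"gripper":0,"slide":[4,0,-21],"dr":[0,0,0]}]'
python3 - <<'E'
from ik import *
log(); cupz(); im,d,C=snap("top"); cv2.imwrite("pics/t4.png",cv2.resize(im[110:280,180:470,::-1],(798,468),interpolation=cv2.INTER_CUBIC))
print(get_state()["qpos"].round(2)); go(*pose()[0],np.radians(60))
E
```

```text
time: 28.82
eef_pos: [0.3773, -0.458, 0.1513]
tcp_rot: [-0.278, 0.719, 0.415, 0.484]
contact_force: [0.4, -0.3, -0.9]
finger_gap: 0.0854
gripper_force: 0.0
cup top-cam 95 ((0.4590247571468353, -0.31602588295936584), 0.029690679162740707)
[-1.32  0.52  1.49  0.8   2.02 -0.8 ]
at [ 0.3776 -0.458   0.1514] slide [0. 0. 0.] dr [ 0.003 -1.183  0.   ] rows 7.0
```

View pics/t4.png

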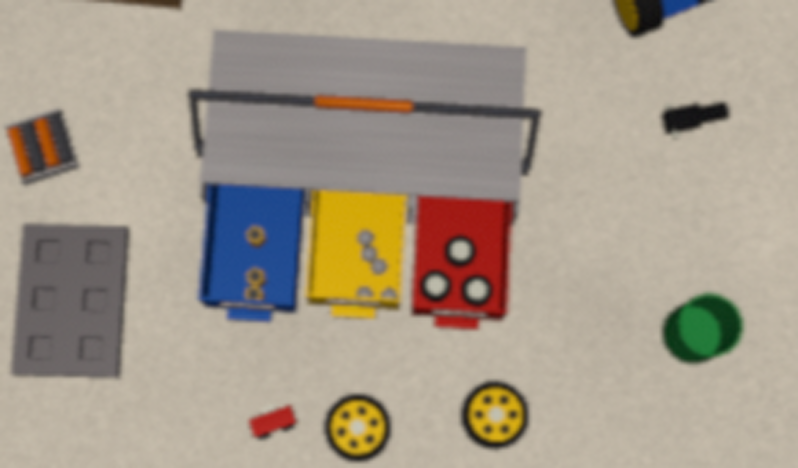

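Five balls are in the yellow bin, at about (365,238) to (388,295), three hubs are in the blue one, and the empty cup stands at (702,328). Next I'll push the bins home, red first.

Run:
```python
from ik import *
r=np.radians; c,s=np.cos(-.047),np.sin(-.047); T=np.array([[c,s,0],[s,-c,0],[0,0,-1.]])
p0,R0=pose(); q=get_state()["qpos"]
for a in np.linspace(0,1,8):
    rel=Rn.from_matrix(R0.T@T).as_rotvec(); q,e=ik(p0+(np.array([.43,-.085,.17])-p0)*a,R0@Rn.from_rotvec(rel*a).as_matrix(),q); print(q.round(2),e<1e-3)
go(.43,-.085,.17,-.047)
```

```text
[-1.32  0.52  1.49  0.8   2.02 -0.8 ] True
[-1.3   0.31  1.69  0.77  1.84 -0.66] True
[-1.24  0.1   1.87  0.72  1.68 -0.47] True
[-1.15 -0.11  2.01  0.65  1.54 -0.22] True
[-1.01 -0.29  2.11  0.53  1.43  0.09] True
[-0.81 -0.41  2.16  0.36  1.36  0.46] True
[-0.59 -0.44  2.15  0.17  1.36  0.86] True
[-0.37 -0.38  2.1   0.    1.42  1.25] True
at [ 0.3776 -0.458   0.1514] slide [ 14.96 -14.16  31.59] dr [-0.641 -1.059  0.959] rows 9.0
```

```bash
python3 -m inch '[{"gripper":1,"slide":[15,-14.2,31.6],"dr":[-0.64,-1.06,0.96]},{"gripper":1,"slide":[15,-14.2,31.6],"dr":[-0.64,-1.06,0.96]},{"gripper":1,"slide":[15,-14.2,31.6],"dr":[-0.64,-1.06,0.96]},{"gripper":1,"slide":[15,-14.2,31.6],"dr":[-0.64,-1.06,0.96]},{"gripper":1,"slide":[15,-14.2,31.6],"dr":[-0.64,-1.06,0.96]},{"gripper":1,"slide":[15,-14.2,31.6],"dr":[-0.64,-1.06,0.96]},{"gripper":1,"slide":[15,-14.2,31.6],"dr":[-0.64,-1.06,0.96]},{"gripper":1,"slide":[15,-14.2,31.6],"dr":[-0.64,-1.06,0.96]},{"gripper":1,"slide":[15,-14.2,31.6],"dr":[-0.64,-1.06,0.96]},{"gripper":1,"slide":[15,-14.2,31.6],"dr":[-0.64,-1.06,0.96]}]' ; python3 -c "
from h import *
log();go(.435,-.085,.034,-.047)"
```

```text
time: 30.18
eef_pos: [0.4294, -0.0804, 0.1683]
tcp_rot: [-0.003, 1.0, -0.02, -0.003]
contact_force: [-0.2, -0.8, -0.9]
finger_gap: -0.0
gripper_force: 0.0
at [ 0.4294 -0.0804  0.1683] slide [ 0.65  0.53 13.42] dr [-0.006  0.006  0.008] rows 3.0
```

```bash
python3 -m inch '[{"gripper":1,"slide":[0.4,0.5,6],"dr":[0,0,0.01]},{"gripper":1,"slide":[0.4,0.5,11],"dr":[0,0,0.01]},{"gripper":1,"slide":[0.4,0.5,13.4],"dr":[0,0,0.01]},{"gripper":1,"slide":[0.4,0.5,13.4],"dr":[0,0,0.01]},{"gripper":1,"slide":[2,0.5,13.4],"dr":[0,0,0.01]},{"gripper":1,"slide":[4,0.5,13.4],"dr":[0,0,0.01]},{"gripper":1,"slide":[6,0.5,13.4],"dr":[0,0,0.01]},{"gripper":1,"slide":[8,0.5,13.4],"dr":[0,0,0.01]},{"gripper":1,"slide":[9.5,0.5,13.4],"dr":[0,0,0.01]},{"gripper":1,"slide":[10.5,0.5,13.4],"dr":[0,0,0.01]}]' && python3 -m inch '[{"gripper":1,"slide":[0.3,0,0],"dr":[0,0,0]},{"gripper":1,"slide":[0.6,0,0],"dr":[0,0,0]},{"gripper":1,"slide":[0.8,0,0],"dr":[0,0,0]},{"gripper":1,"slide":[1,0,0],"dr":[0,0,0]}]'
```

```text
time: 31.42
eef_pos: [0.5345, -0.0922, 0.0366]
tcp_rot: [-0.002, 1.0, -0.028, -0.001]
contact_force: [-1.4, 0.2, 0.3]
finger_gap: 0.0001
gripper_force: 0.8
time: 31.92
eef_pos: [0.5435, -0.0923, 0.0357]
tcp_rot: [-0.002, 1.0, -0.028, -0.002]
contact_force: [-1.6, -0.0, 1.9]
finger_gap: -0.0002
gripper_force: 0.6
```

```bash
python3 -m inch '[{"gripper":1,"slide":[0.25,0,0],"dr":[0,0,0]},{"gripper":1,"slide":[0.5,0,0],"dr":[0,0,0]},{"gripper":1,"slide":[0.7,0,0],"dr":[0,0,0]},{"gripper":1,"slide":[0.9,0,0],"dr":[0,0,0]},{"gripper":1,"slide":[1.1,0,0],"dr":[0,0,0]},{"gripper":1,"slide":[1.1,0,0],"dr":[0,0,0]}]'; python3 -m inch '[{"gripper":1,"slide":[0.15,0,0],"dr":[0,0,0]},{"gripper":1,"slide":[0.3,0,0],"dr":[0,0,0]},{"gripper":1,"slide":[0.3,0,0],"dr":[0,0,0]}]'
```

```text
time: 32.67
eef_pos: [0.5537, -0.0928, 0.0355]
tcp_rot: [-0.003, 1.0, -0.028, -0.003]
contact_force: [-5.1, 1.2, 5.0]
finger_gap: -0.0002
gripper_force: 2.7
time: 33.05
eef_pos: [0.5537, -0.0928, 0.0355]
tcp_rot: [-0.003, 1.0, -0.028, -0.007]
contact_force: [-18.3, 1.7, 13.4]
finger_gap: -0.0001
gripper_force: 8.9
```

```bash
python3 -m inch '[{"gripper":1,"slide":[-2,0,0],"dr":[0,0,0]},{"gripper":1,"slide":[-6,0,0],"dr":[0,0,0]},{"gripper":1,"slide":[-11,0,0],"dr":[0,0,0]},{"gripper":1,"slide":[-12,0,0],"dr":[0,0,0]},{"gripper":1,"slide":[-12,-3,0],"dr":[0,0,0]},{"gripper":1,"slide":[-12,-9,0],"dr":[0,0,0]},{"gripper":1,"slide":[-11.6,-10.4,0],"dr":[0,0,0]},{"gripper":1,"slide":[-11.6,-10.4,0],"dr":[0,0,0]},{"gripper":1,"slide":[-11.6,-10.4,0],"dr":[0,0,0]}]'; python3 -c "
from h import *
go(.435,.014,.035,-.047)"
```

```text
time: 34.17
eef_pos: [0.4482, 0.0162, 0.0367]
tcp_rot: [-0.002, 1.0, -0.028, -0.001]
contact_force: [0.6, 0.6, 0.2]
finger_gap: -0.0004
gripper_force: 0.0
at [0.4482 0.0162 0.0367] slide [-1.3   0.3   0.17] dr [-0.004  0.003 -0.01 ] rows 1.0
```

```bash
python3 -m inch '[{"gripper":1,"slide":[1,0.2,0.1],"dr":[0,0,0]},{"gripper":1,"slide":[2,0.2,0.1],"dr":[0,0,0]},{"gripper":1,"slide":[3.2,0.2,0.1],"dr":[0,0,0]},{"gripper":1,"slide":[4.4,0.2,0.1],"dr":[0,0,0]},{"gripper":1,"slide":[5.6,0.2,0.1],"dr":[0,0,0]},{"gripper":1,"slide":[6.8,0.2,0.1],"dr":[0,0,0]},{"gripper":1,"slide":[8,0.2,0.1],"dr":[0,0,0]},{"gripper":1,"slide":[9,0.2,0.1],"dr":[0,0,0]},{"gripper":1,"slide":[9.7,0.2,0.1],"dr":[0,0,0]},{"gripper":1,"slide":[10.1,0.2,0.1],"dr":[0,0,0]}]' && python3 -m inch '[{"gripper":1,"slide":[0.25,0,0],"dr":[0,0,0]},{"gripper":1,"slide":[0.5,0,0],"dr":[0,0,0]},{"gripper":1,"slide":[0.7,0,0],"dr":[0,0,0]},{"gripper":1,"slide":[0.9,0,0],"dr":[0,0,0]},{"gripper":1,"slide":[0.9,0,0],"dr":[0,0,0]}]'
```

```text
time: 35.42
eef_pos: [0.5488, 0.0096, 0.0352]
tcp_rot: [-0.003, 1.0, -0.028, -0.001]
contact_force: [-1.3, 0.0, 0.8]
finger_gap: -0.0005
gripper_force: 0.7
time: 36.05
eef_pos: [0.5577, 0.009, 0.0352]
tcp_rot: [-0.002, 1.0, -0.028, -0.001]
contact_force: [0.8, -0.6, 0.0]
finger_gap: 0.0001
gripper_force: 0.0
```

```bash
python3 -m inch '[{"gripper":1,"slide":[0.15,0,0],"dr":[0,0,0]},{"gripper":1,"slide":[0.3,0,0],"dr":[0,0,0]},{"gripper":1,"slide":[0.3,0,0],"dr":[0,0,0]}]';python3 -m inch '[{"gripper":1,"slide":[0.15,0,0],"dr":[0,0,0]},{"gripper":1,"slide":[0.25,0,0],"dr":[0,0,0]},{"gripper":1,"slide":[0.25,0,0],"dr":[0,0,0]}]'
```

```text
time: 36.42
eef_pos: [0.5592, 0.0089, 0.0351]
tcp_rot: [-0.002, 1.0, -0.028, -0.003]
contact_force: [-6.3, -0.6, 5.2]
finger_gap: -0.0001
gripper_force: 3.1
time: 36.8
eef_pos: [0.5592, 0.0089, 0.035]
tcp_rot: [-0.002, 1.0, -0.028, -0.007]
contact_force: [-16.2, -0.1, 14.4]
finger_gap: 0.0
gripper_force: 8.1
```

Yellow is home. Now blue.

```bash
python3 -m inch '[{"gripper":1,"slide":[-2,0,0],"dr":[0,0,0]},{"gripper":1,"slide":[-6,0,0],"dr":[0,0,0]},{"gripper":1,"slide":[-11,0,0],"dr":[0,0,0]},{"gripper":1,"slide":[-12.5,0,0],"dr":[0,0,0]},{"gripper":1,"slide":[-12.5,-3,0],"dr":[0,0,0]},{"gripper":1,"slide":[-12.5,-9,0],"dr":[0,0,0]},{"gripper":1,"slide":[-12,-10,0],"dr":[0,0,0]},{"gripper":1,"slide":[-12,-10,0],"dr":[0,0,0]},{"gripper":1,"slide":[-12,-10,0],"dr":[0,0,0]}]'; python3 -c "
from h import *
go(.435,.111,.035,-.05)"
```

```text
time: 37.92
eef_pos: [0.4486, 0.1143, 0.0359]
tcp_rot: [-0.002, 1.0, -0.028, -0.002]
contact_force: [0.2, 0.1, -0.7]
finger_gap: 0.0002
gripper_force: 0.0
at [0.4486 0.1143 0.0359] slide [-1.34  0.41  0.09] dr [-0.004  0.003 -0.007] rows 1.0
```

```bash
python3 -m inch '[{"gripper":1,"slide":[1,0,0.05],"dr":[0,0,0]},{"gripper":1,"slide":[2,0,0.05],"dr":[0,0,0]},{"gripper":1,"slide":[3.2,0,0.05],"dr":[0,0,0]},{"gripper":1,"slide":[4.5,0,0.05],"dr":[0,0,0]},{"gripper":1,"slide":[5.8,0,0.05],"dr":[0,0,0]},{"gripper":1,"slide":[7.1,0,0.05],"dr":[0,0,0]},{"gripper":1,"slide":[8.4,0,0.05],"dr":[0,0,0]},{"gripper":1,"slide":[9.5,0,0.05],"dr":[0,0,0]},{"gripper":1,"slide":[10.2,0,0.05],"dr":[0,0,0]},{"gripper":1,"slide":[10.7,0,0.05],"dr":[0,0,0]}]' && python3 -m inch '[{"gripper":1,"slide":[0.25,0,0],"dr":[0,0,0]},{"gripper":1,"slide":[0.5,0,0],"dr":[0,0,0]},{"gripper":1,"slide":[0.7,0,0],"dr":[0,0,0]},{"gripper":1,"slide":[0.9,0,0],"dr":[0,0,0]},{"gripper":1,"slide":[0.9,0,0],"dr":[0,0,0]}]'
```

```text
time: 39.17
eef_pos: [0.5559, 0.1094, 0.0353]
tcp_rot: [-0.003, 1.0, -0.028, -0.001]
contact_force: [-1.5, -0.2, 0.1]
finger_gap: -0.0001
gripper_force: 0.7
time: 39.8
eef_pos: [0.5646, 0.1089, 0.0352]
tcp_rot: [-0.003, 1.0, -0.028, -0.001]
contact_force: [-1.2, 0.6, 0.5]
finger_gap: -0.0
gripper_force: 0.2
```

```bash
python3 -m inch '[{"gripper":1,"slide":[0.15,0,0],"dr":[0,0,0]},{"gripper":1,"slide":[0.25,0,0],"dr":[0,0,0]},{"gripper":1,"slide":[0.25,0,0],"dr":[0,0,0]}]'
```

```text
time: 40.17
eef_pos: [0.5646, 0.1088, 0.0351]
tcp_rot: [-0.002, 1.0, -0.028, -0.005]
contact_force: [-9.5, 0.2, 9.2]
finger_gap: -0.0001
gripper_force: 5.3
```

All three stopped on one straight line, with x steps of 5.5 and 5.4 mm per bay, so every bin is home. Now the bar: back off, go up and over, and come down behind the sleeve.

```bash
python3 -m inch '[{"gripper":1,"slide":[-2,0,0],"dr":[0,0,0]},{"gripper":1,"slide":[-4,1,-3],"dr":[0,0,0]},{"gripper":1,"slide":[-4,3,-9],"dr":[0,0,0]},{"gripper":1,"slide":[-2,6,-14.5],"dr":[0,0,0]},{"gripper":1,"slide":[3,8,-16.5],"dr":[0,0,0]},{"gripper":1,"slide":[9,9.5,-16.5],"dr":[0,0,0]},{"gripper":1,"slide":[13,9.5,-16.5],"dr":[0,0,0]},{"gripper":1,"slide":[13,9.5,-16.5],"dr":[0,0,0]},{"gripper":1,"slide":[13,9.5,-16.5],"dr":[0,0,0]}]'
python3 - <<'E'
from h import *
log(); im,d,C=snap("top")
hsv=cv2.cvtColor(im,cv2.COLOR_RGB2HSV); m=((hsv[...,0]>5)&(hsv[...,0]<16)&(hsv[...,1]>150)).astype(np.uint8); m[:140]=0;m[160:]=0;m[:,:280]=0;m[:,345:]=0
ys,xs=np.where(m); P=pts(C,np.c_[xs,ys],d[ys,xs]); print(len(P),np.median(P,0).round(4),onz(C,[[xs.mean(),ys.mean()]],.111))
go(.69,.004,.09,-.054)
E
```

```text
time: 41.3
eef_pos: [0.6914, 0.0059, 0.1988]
tcp_rot: [-0.002, 1.0, -0.028, -0.002]
contact_force: [0.0, 0.2, -0.1]
finger_gap: -0.0002
gripper_force: 0.0
14 [ 0.6502 -0.0339  0.1178] [[ 0.65417745 -0.03488071  0.111     ]]
at [0.6911 0.006  0.1991] slide [-0.06  0.26 10.91] dr [-0.005  0.004 -0.001] rows 2.0
```

```bash
python3 -m inch '[{"gripper":1,"slide":[0,0.2,4],"dr":[0,0,0]},{"gripper":1,"slide":[0,0.2,8],"dr":[0,0,0]},{"gripper":1,"slide":[0,0.2,10.9],"dr":[0,0,0]},{"gripper":1,"slide":[0,0.2,10.9],"dr":[0,0,0]},{"gripper":1,"slide":[-1,0.2,10.9],"dr":[0,0,0]},{"gripper":1,"slide":[-2,0.2,10.9],"dr":[0,0,0]},{"gripper":1,"slide":[-3,0.2,10.9],"dr":[0,0,0]},{"gripper":1,"slide":[-4,0.2,10.9],"dr":[0,0,0]}]'
```

```text
time: 42.35
eef_pos: [0.6544, 0.0062, 0.0949]
tcp_rot: [-0.002, 1.0, -0.028, 0.003]
contact_force: [3.4, -0.9, 2.5]
finger_gap: -0.0
gripper_force: 1.9
```

```bash
python3 -m inch '[{"gripper":1,"slide":[-1,0,0],"dr":[0,0,0]},{"gripper":1,"slide":[-2,0,0],"dr":[0,0,0]},{"gripper":1,"slide":[-3,0,0.2],"dr":[0,0,0]},{"gripper":1,"slide":[-4,0,0.5],"dr":[0,0,0]},{"gripper":1,"slide":[-5,0,0.8],"dr":[0,0,0]},{"gripper":1,"slide":[-6,0,1.1],"dr":[0,0,0]},{"gripper":1,"slide":[-6.8,0,1.3],"dr":[0,0,0]},{"gripper":1,"slide":[-7.3,0,1.3],"dr":[0,0,0]},{"gripper":1,"slide":[-7.3,0,1.3],"dr":[0,0,0]}]'
```

```text
time: 43.48
eef_pos: [0.5831, 0.0103, 0.0769]
tcp_rot: [-0.002, 1.0, -0.028, 0.006]
contact_force: [22.0, -0.5, -15.1]
finger_gap: -0.0001
gripper_force: 10.9
```

```bash
python3 -m inch '[{"gripper":1,"slide":[0.8,0,0],"dr":[0,0,0]},{"gripper":1,"slide":[1.2,0,-2],"dr":[0,0,0]},{"gripper":1,"slide":[1,0,-5],"dr":[0,0,0]},{"gripper":1,"slide":[-2,0,-5.5],"dr":[0,0,0]},{"gripper":1,"slide":[-3,0,-5.5],"dr":[0,0,0]},{"gripper":1,"slide":[-3,0,-5.5],"dr":[0,0,0]},{"gripper":1,"slide":[-3,0,-5.5],"dr":[0,0,0]}]'
python3 - <<'E'
from h import *
log(); im,d,C=snap("wrist"); cv2.imwrite("pics/w6.png",im[:,:,::-1]); go(.557,.008,.11,-.054)
E
```

```text
time: 44.35
eef_pos: [0.5489, 0.012, 0.1325]
tcp_rot: [-0.002, 1.0, -0.028, -0.002]
contact_force: [0.6, -0.7, 0.1]
finger_gap: -0.0001
gripper_force: 0.0
at [0.549  0.012  0.1324] slide [0.83 0.37 2.24] dr [-0.005  0.004 -0.002] rows 1.0
```

View pics/w6.png

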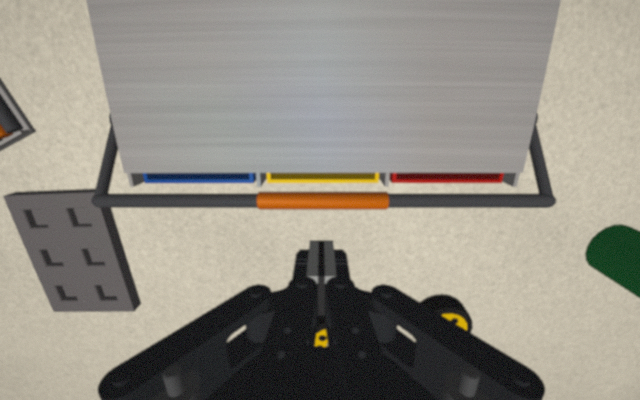

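All three bins are flush at (200,178), (325,178) and (447,178). The bar has come down in front of the roof edge, with its sleeve at (323,201).

Run:
```python
from h import *
im,d,C=snap("wrist"); hsv=cv2.cvtColor(im,cv2.COLOR_RGB2HSV); m=(hsv[...,0]>5)&(hsv[...,0]<16)&(hsv[...,1]>150); m[:185]=0;m[215:]=0;m[:,:250]=0;m[:,395:]=0
ys,xs=np.where(m); P=pts(C,np.c_[xs,ys],d[ys,xs]); print(len(P),np.median(P,0).round(4),P[:,2].max(),np.percentile(P[:,0],[2,98]))
```

```text
1969 [0.5689 0.0103 0.0973] 0.27439499686395763 [0.56196976 0.57435038]
```

```bash
python3 -m inch '[{"gripper":1,"slide":[1.2,0.2,2],"dr":[0,0,0]},{"gripper":1,"slide":[1.2,0.2,3],"dr":[0,0,0]},{"gripper":1,"slide":[1.0,0.2,3.7],"dr":[0,0,0]},{"gripper":1,"slide":[0.8,0.2,4.4],"dr":[0,0,0]},{"gripper":1,"slide":[0.5,0.2,5.1],"dr":[0,0,0]},{"gripper":1,"slide":[0.4,0.2,5.8],"dr":[0,0,0]},{"gripper":1,"slide":[0.3,0.2,6.5],"dr":[0,0,0]},{"gripper":1,"slide":[0.3,0.2,7.2],"dr":[0,0,0]},{"gripper":1,"slide":[0.3,0.2,7.6],"dr":[0,0,0]}]'
```

```text
time: 45.58
eef_pos: [0.5514, 0.0103, 0.0561]
tcp_rot: [-0.002, 1.0, -0.028, -0.002]
contact_force: [-1.1, 1.1, 0.7]
finger_gap: 0.0
gripper_force: 0.5
```

```bash
python3 -m inch '[{"gripper":1,"slide":[0,0,0.2],"dr":[0,0,0]},{"gripper":1,"slide":[0,0,0.4],"dr":[0,0,0]},{"gripper":1,"slide":[0,0,0.5],"dr":[0,0,0]},{"gripper":1,"slide":[0,0,0.5],"dr":[0,0,0]}]'; python3 -m inch '[{"gripper":1,"slide":[0,0,0.1],"dr":[0,0,0]},{"gripper":1,"slide":[0,0,0.2],"dr":[0,0,0]},{"gripper":1,"slide":[0,0,0.2],"dr":[0,0,0]}]'
```

```text
time: 46.08
eef_pos: [0.5516, 0.0103, 0.0517]
tcp_rot: [-0.002, 1.0, -0.028, -0.001]
contact_force: [-0.4, -0.5, -0.5]
finger_gap: -0.0002
gripper_force: 0.0
time: 46.45
eef_pos: [0.5517, 0.0103, 0.05]
tcp_rot: [-0.002, 1.0, -0.028, -0.001]
contact_force: [0.1, 0.6, 2.0]
finger_gap: 0.0
gripper_force: 1.0
```

```bash
python3 -m inch '[{"gripper":1,"slide":[0,0,0.1],"dr":[0,0,0]},{"gripper":1,"slide":[0,0,0.2],"dr":[0,0,0]},{"gripper":1,"slide":[0,0,0.2],"dr":[0,0,0]}]'
python3 - <<'E'
from h import *
im,d,C=snap("wrist","w7")
E
```

```text
time: 46.82
eef_pos: [0.5519, 0.0102, 0.0497]
tcp_rot: [-0.002, 1.0, -0.028, -0.002]
contact_force: [-5.4, 0.7, 12.8]
finger_gap: -0.0002
gripper_force: 6.0
```

View pics/w7.png

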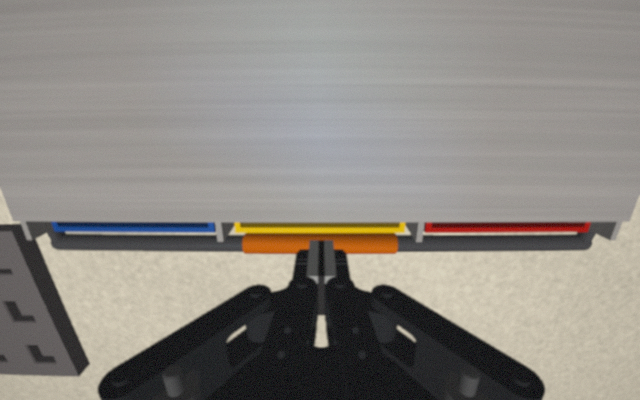

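The bar lies across the bin fronts, with the sleeve at (320,244), and it resists firmly, so it's at its stop. I'll retreat and check everything.

```bash
python3 -m inch '[{"gripper":1,"slide":[-1,0,-0.5],"dr":[0,0,0]},{"gripper":1,"slide":[-5,0,-4],"dr":[0,0,0]},{"gripper":1,"slide":[-9,0,-9],"dr":[0,0,0]},{"gripper":0.5,"slide":[-13,0,-15],"dr":[0,0,0]},{"gripper":0.5,"slide":[-15,0,-21],"dr":[0,0,0]},{"gripper":0.5,"slide":[-15,0,-24],"dr":[0,0,0]},{"gripper":0.5,"slide":[-15,0,-24],"dr":[0,0,0]},{"gripper":0.5,"slide":[-15,0,-24],"dr":[0,0,0]}]'
python3 - <<'E'
from h import *
cupz(); im,d,C=snap("wrist"); b=snap("scene")[0]; t=snap("top")[0]
hsv=cv2.cvtColor(im,cv2.COLOR_RGB2HSV); m=(hsv[...,0]>5)&(hsv[...,0]<16)&(hsv[...,1]>150)
ys,xs=np.where(m&(d>0)); P=pts(C,np.c_[xs,ys],d[ys,xs]); k=(P[:,0]>.52)&(P[:,0]<.62)&(abs(P[:,1])<.08); print(k.sum(),np.median(P[k],0).round(4))
cv2.imwrite("pics/end.png",np.hstack([cv2.resize(b[120:320,180:480,::-1],(400,300)),cv2.resize(t[110:290,180:470,::-1],(400,300))]))
E
```

```text
time: 47.88
eef_pos: [0.4018, 0.0176, 0.2867]
tcp_rot: [-0.003, 1.0, -0.028, -0.002]
contact_force: [-0.4, -0.2, 0.1]
finger_gap: 0.0424
gripper_force: 0.0
cup top-cam 101 ((0.4593224823474884, -0.3156711161136627), 0.029858797788619995)
694 [0.5554 0.0102 0.05  ]
```

View pics/end.png

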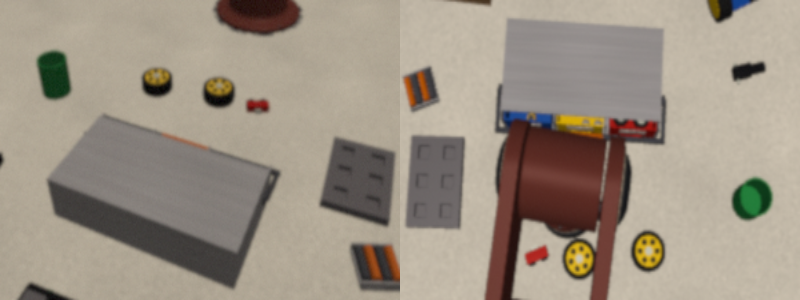

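Both views show the bar down, with its sleeve top measured at z 0.050, the bins home, the cup standing upright and the bystanders unmoved. Handing in.

```bash
python3 -c "
from cell import *
print(finish_job())"
```

```text
the job is handed in; nothing more can be done
None
```

The job is handed in (no verdict came back): all three brass hubs are in the blue bin, the five steel balls are in the yellow bin, the empty cup stands upright where it was, all three bins are home, and the locking bar is down at its stop.

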